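# Put the sampling supplies in their fitted holders

## Robot

A 7-joint arm with a two-finger parallel gripper is mounted at the origin on a cart in front of the work surface, level with it; the furniture and walls round the work are solid. World frame = base frame: x ahead of the robot, y to its left, z up, the work surface at z = 0. Lengths are in m, angles in rad, forces in N, time in s.
With the tool pointing down it reaches from about 0.4 to 0.85 m from the base axis. Payload 10.4 kg.
Tool frame: the origin (TCP) lies midway between the tips of the shut fingers; the grasp point (between the pads) lies 19 mm behind it; y points along the fingers, x is the direction in which the jaws open and shut, and the axes are right-handed (so a half turn about y gives the same grasp; the last joint's range is limited). The gripper opens to 87 mm and grips with 3 to 60 N. Pads are 19 mm wide; open, the fingers measure 117 mm over their backs; the gripper's body (75 mm by 190 mm) begins 51 mm behind the grasp point.
Start: joints at [-1.288, 0.332, -0.065, 1.46, 0.022, 1.35, -0.088], TCP at [0.188, 0.596, 0.223] pointing down, gripper open.
Joint ranges: [-2.6, 2.6], [-0.5, 2.12], [-1.47, 1.34], [0.16, 2.42], [-1.27, 4.41], [0.06, 2.06], [-2.6, 2.6]. Speed limits (rad/s): [2.22, 2.22, 2.79, 2.79, 3.14, 3.14, 3.14].

## Interface

Orientations are given as a unit quaternion [x, y, z, w].
In Python, from bench import * gives the robot as it stands.
- The arm moves only by the tool jog_arm, never from a script. Its argument "commands" is a list of rows, each an object with "translation": the shift along the world's x, y, z in mm, a list of three; "twist": the turn about the world's z in rad. A call has 1 to 20 rows; each row shifts and turns the commanded pose from where the row before left it; what a row does not reach is not made up. A row lasts 1/10 s, in which the tool goes at most 50 mm and 8.59 degrees, less where a joint would pass 70% of its speed; a pose out of reach is approached as far as the arm can. A call is refused whole if a number of a shift passes 50 or a number of a turn 0.15, either way. A call with a gripper value outside its range is refused whole. "grip" is the closure, from 0 (fully open) to 1 (shut), set as the call begins (left out, the last holds). The fingers move at their own pace and stop on an object; "grip_force" is the grip in N (left out, the last holds). Time passes only in rows, so rows that do not move let the fingers close. It gives the time, the measured TCP pose, the force and the opening at its end, in the units of the state.
- read_state(): the state, without advancing time (a new reading comes with each control period).
- camera(name): name is "side" or "top"; returns a dict with "img" (420x560x3 uint8, red, green, blue), "fx", "fy", "cx", "cy" (pixels), "dist" ([k1, k2, p1, p2, k3] as OpenCV has them; the pictures are not rectified), "cam_to_world" (4x4, takes a point from camera to world coordinates). Camera axes: x right, y down, z forward; pixel columns grow to the right and rows downward; lengths in m; the calibration is good to about 2 mm. A picture is of the moment at which its call begins. There is no depth.
- close_job(): hands the job in, once; it reports no verdict.
The state is a dict: "time": time; "joint_positions": joint angles; "joint_vel": joint speeds; "joint_torque": joint torques, N m; "ee_pos": TCP position; "eef_rot": TCP orientation; "ft_force": force on the tool from outside, world axes, zero at the start; "torque": the same for the moment, N m; "width": finger opening in m.
Only numpy, scipy, OpenCV 4.12 (cv2) and the standard library are available. Lean on these libraries where they do the work, as an engineer would, in place of code of your own. Each camera call takes 0.05 s, during which the arm holds its last target.

## Task

Get the sampling station ready: put the specimen cup, the dropper bottle, the roll of tape and the sample tube lying on the table each in the grey holder made for it: the cup upright in the wide round stand, the bottle upright in the narrow round stand, the tape flat in the shallow round dish, and the tube lying lengthwise in the oblong cradle, its cap at either end. Each must sit right down on its holder's floor, and the timer and everything else stay where they are.

Things in the scene. Friction and masses are not known exactly. Their poses are not given: they have to be found in the camera images.
- cup_center (a point): Specimen cup, clear with a white screw lid, standing upright: 72 high, body 50 across, widening to a lid 55 across over the top 13. Point: its centre, 36 above its underside; z is its axis.
- bottle_center (a point): Brown dropper bottle with a black bulb, standing upright: 106 high in all, body 33 across up to 60 high, bulb 22 across above that. Point: its centre line, 53 above its underside; z is its axis.
- tape_center (a point): Roll of tan adhesive tape lying flat: 58 across, 19 high (grasp it across the outside). Point: its centre, 9.5 above its underside; z is its axis.
- tube_center (a point): Sample tube with a yellow cap lying flat, 88 long along its own y axis: barrel 13 across (grips at 10 wide), cap 17 across over the last 19 at its -y end. Point: half-way along it, 7 above the surface it lies on; z up. It does not roll. (Other tubes stand in a rack far to the left; they are not meant.)
- cup_stand_seat (a point): Wide round grey stand for the cup, fixed: 82 across, 24 high, with a round well 68 across and 18 deep. Point: centre of the well's floor, 6 above the table.
- bottle_stand_seat (a point): Narrow round grey stand for the bottle, fixed: 65 across, 24 high, with a round well 49 across and 18 deep. Point: centre of the well's floor, 6 above the table.
- tape_dish_seat (a point): Shallow round grey dish for the tape, fixed: 92 across, 10 high, floor 82 across inside a rim that stands 4 above it. Point: centre of the floor, 6 above the table.
- tube_cradle_seat (a point): Oblong grey cradle for the tube, fixed: 108 long along its own y axis, 46 wide (x). Its floor is 6 above the table; the end walls and the side walls over the last 24 at each end stand 6 above the floor, leaving 100 by 36 between them; the sides are open along the middle 60, where fingers can pass. Point: centre of the floor.
- timer_center (a point): Bystander, not to be moved: white bench timer with coloured keys, 64 x 62, 22 high, lying flat and loose. Point: its centre, 11 above the table.
There are look-alikes about, which are no part of the job. What is shaped like the part that bears tape_center but orange is not meant. There is more than one size of the part that bears cup_center; the job needs the larger.

How it is judged:
By the outcome, as a careful person would: the job done as asked, in the order asked, and still so for the second after the job is handed in, with the robot touching nothing.
It also fails if it takes over 102 s, if anything falls off the work surface, if the arm or the gripper's body presses on something with over 40 N, if the wrist force passes 120 N, or if a joint passes its speed limit or range.

## Working session

There is one attempt and no reset: what is moved stays moved. The work goes in short steps, Python scripts to look and compute and a tool call to move; the robot and the scene stay as the last step left them, time stands still between calls to the robot, and variables do not carry over. Pictures are saved under pics/ and viewed, and the job is handed in when it is done.

Besides the shell and the picture viewer there is one more tool, called after "Emit:" by a JSON object that holds its "name" and its "arguments", one argument or row to a line. jog_arm: Moves the arm, as the interface text tells. Its arguments: {"type":"object","properties":{"commands":{"type":"array"},"grip":{"type":"number"},"grip_force":{"type":"number"}},"required":["commands"]}

```bash
mkdir -p pics; ls
python3 - <<'E'
from bench import *
import cv2
for n in ("top","side"):
    c=camera(n); cv2.imwrite(f"pics/{n}0.png",cv2.resize(c["img"][:,:,::-1],(800,600),interpolation=cv2.INTER_CUBIC))
    print(n,c["fx"],c["fy"],c["cx"],c["cy"],c["dist"]);print(c["cam_to_world"])
print(read_state())
E
```

```text
pics
top 432.16705436619117 432.16705436619117 273.8125133369779 217.5186181403316 [0.030285 0.       0.       0.       0.      ]
[[ 0.14137085 -0.96944309  0.20048537  0.33542431]
 [-0.98995357 -0.13895106  0.0261637   0.13520161]
 [ 0.00249344 -0.20217    -0.97934727  0.90893055]
 [ 0.          0.          0.          1.        ]]
side 484.70706977011804 484.70706977011804 279.0639413473624 214.1743105744816 [-0.16547621  0.          0.          0.          0.        ]
[[ 0.94794171 -0.12127294  0.29444759  0.19072227]
 [-0.31808575 -0.40443923  0.85746741 -0.78572642]
 [ 0.01509856 -0.90648871 -0.42196001  0.54513   ]
 [ 0.          0.          0.          1.        ]]
{'time': 0.1, 'joint_positions': array([-1.28757748,  0.33282388, -0.06468664,  1.46084092,  0.02159761,
        1.34990105, -0.08852664]), 'joint_vel': array([ 0.00168916, -0.00223925, -0.00045434, -0.00187476, -0.00047366,
        0.0005858 ,  0.00018602]), 'joint_torque': array([ 1.92630694e-03, -6.24535203e+01,  2.50579632e-02, -3.90722966e+01,
       -6.13905885e-02,  3.65349976e-02,  7.49778019e-05]), 'ee_pos': array([0.18807869, 0.59567234, 0.22183181]), 'eef_rot': array([ 0.57061107,  0.41765116, -0.4183546 , -0.5700438 ]), 'ft_force': array([ 0.55782672, -0.05720951,  0.15270416]), 'torque': array([-0.01839794,  0.00495978,  0.01341911]), 'width': 0.08688553659649027}
```

View pics/top0.png

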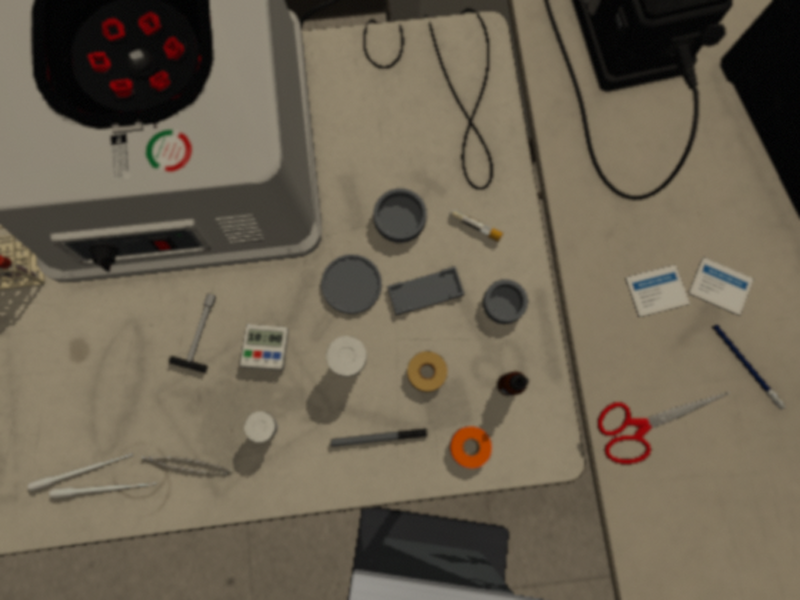

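View pics/side0.png

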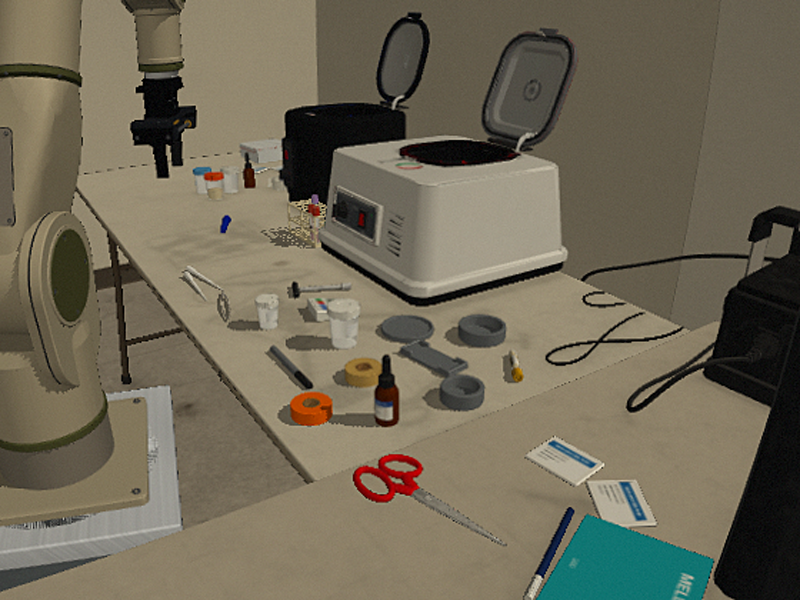

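The top view (800x600) shows:
- **Cups:** one at (346,356) and a smaller one at (259,427). The first looks larger, so it fits.
- **Tape:** tan at (427,371), orange at (470,447). The tan one is meant.
- **Bottle:** (512,384). Another bottle stands far to the left.
- **Tube:** (476,226), with a yellow cap.
- **Holders:** cup stand (399,215), dish (351,285), cradle (425,291), bottle stand (505,301).
- **Timer:** (263,348).

```bash
cat > h.py <<'E'
from bench import *
import cv2, numpy as np
def ray(c,uv):
    K=np.array([[c["fx"],0,c["cx"]],[0,c["fy"],c["cy"]],[0,0,1]])
    p=cv2.undistortPoints(np.array(uv,float).reshape(-1,1,2),K,np.array(c["dist"],float)).reshape(-1,2)
    d=np.c_[p,np.ones(len(p))]@c["cam_to_world"][:3,:3].T
    return c["cam_to_world"][:3,3],d
def plane(c,uv,z):
    o,d=ray(c,uv); return o+d*((z-o[2])/d[:,2])[:,None]
def proj(c,P):
    M=np.linalg.inv(c["cam_to_world"]); K=np.array([[c["fx"],0,c["cx"]],[0,c["fy"],c["cy"]],[0,0,1]])
    return cv2.projectPoints(np.array(P,float).reshape(-1,1,3),cv2.Rodrigues(M[:3,:3])[0],M[:3,3],K,np.array(c["dist"],float))[0].reshape(-1,2)
def crop(c,name,x0,y0,x1,y1,s=4):
    cv2.imwrite("pics/"+name,cv2.resize(c["img"][y0:y1,x0:x1,::-1],None,fx=s,fy=s,interpolation=cv2.INTER_CUBIC))
E
python3 - <<'E'
from h import *
c=camera("top"); crop(c,"t1.png",160,120,400,345,3.3 and 3)
hsv=cv2.cvtColor(c["img"],cv2.COLOR_RGB2HSV)
for n,(u,v) in dict(cupst=(279,152),dish=(246,200),cradle=(297,204),botst=(353,211),table=(300,180),cup=(242,249),tape=(290,258),bot=(358,269),tube=(333,158),cap=(346,165)).items(): print(n,hsv[v,u],c["img"][v,u])
d=camera("side"); crop(d,"s1.png",180,190,380,310,4)
E
```

```text
cupst [24 17 73] [73 72 68]
dish [25 21 74] [74 73 68]
cradle [18 17 74] [74 72 69]
botst [21 24 75] [75 73 68]
table [ 19  66 140] [140 127 104]
cup [ 21  45 160] [160 152 132]
tape [ 19 156 134] [134 104  52]
bot [12 98 13] [13 10  8]
tube [19 46 94] [94 88 77]
cap [ 19 218  97] [97 67 14]
```

View pics/t1.png

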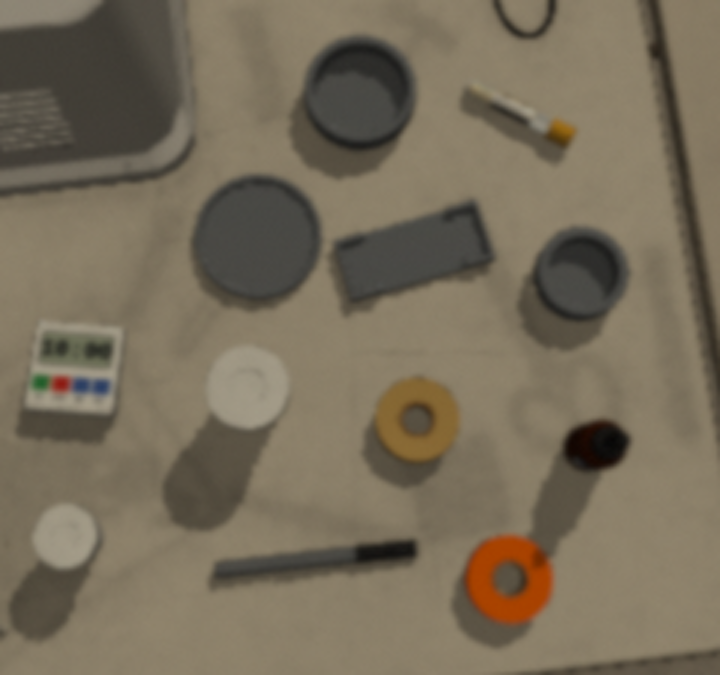

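View pics/s1.png

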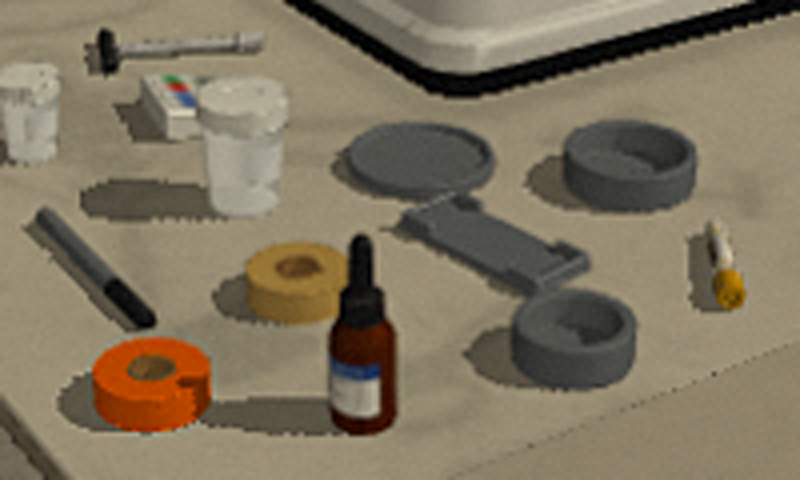

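The crops confirm the choices. The larger cup is at top-crop (248,388), with its lid about 82 px across against 65 px for the other. The tan tape is at (417,420) and the bottle at (597,445). The tube has its yellow cap at (562,131), and all four holders are visible. Next I'll measure positions.

```bash
cat > meas.py <<'E'
from h import *
from scipy.optimize import least_squares
def blob(mask,seed,r=45):
    n,l,st,ce=cv2.connectedComponentsWithStats(mask.astype(np.uint8))
    yy,xx=np.mgrid[:mask.shape[0],:mask.shape[1]]
    d=(xx-seed[0])**2+(yy-seed[1])**2; d[l==0]=10**9
    k=l.flat[d.argmin()]; m=(l==k).astype(np.uint8)
    ct=max(cv2.findContours(m,cv2.RETR_EXTERNAL,cv2.CHAIN_APPROX_NONE)[0],key=cv2.contourArea)
    return m,ct.reshape(-1,2).astype(float)
def circ(c,ct,z,R):
    P=plane(c,ct,z)[:,:2]; nad=c["cam_to_world"][:2,3]
    m=P.mean(0); u=(m-nad)/np.linalg.norm(m-nad)
    Q=P[(P-m)@u>0]
    f=least_squares(lambda p:np.hypot(*(Q-p[:2]).T)-p[2],[*m,R],loss="soft_l1",f_scale=.001)
    g=least_squares(lambda p:np.hypot(*(Q-p).T)-R,m,loss="soft_l1",f_scale=.001)
    return f.x,g.x
E
python3 - <<'E'
from meas import *
c=camera("top"); hsv=cv2.cvtColor(c["img"],cv2.COLOR_RGB2HSV).astype(int); H,S,V=hsv[...,0],hsv[...,1],hsv[...,2]
grey=(S<40)&(V<95); 
out=c["img"].copy()
for n,mk,seed,z,R in [("cupst",grey,(279,152),.024,.041),("dish",grey,(246,200),.010,.046),("botst",grey,(353,211),.024,.0325),
   ("cup",(S<56)&(V>125),(242,249),.072,.0275),("smallcup",(S<56)&(V>125),(182,299),.06,.0225),("tape",(S>110)&(V>70),(290,247),.019,.029),("timer",(S<50)&(V>125),(176,245),.022,.032)]:
    m,ct=blob(mk,seed); out[m>0]=[255,0,255]; f,g=circ(c,ct,z,R); print(n,m.sum(),np.round(f,4),np.round(g,4))
m,ct=blob(grey,(297,204)); out[m>0]=[0,255,255]
P=plane(c,ct,.010)[:,:2].astype(np.float32); print("cradle",cv2.minAreaRect(P*1000))
mc,ct=blob((S>150)&(V>60),(346,165)); out[mc>0]=[255,0,0]; print("cap",plane(c,[ct.mean(0)],.0085))
m=((S<50)&(V>100)); box=np.zeros_like(m); box[140:175,310:355]=1
mb,ct=blob((V<60),(358,269)); out[mb>0]=[0,255,0]; print(ct.min(0),ct.max(0))
cv2.imwrite("pics/m1.png",cv2.resize(out[120:345,160:400,::-1],None,fx=3,fy=3))
crop(c,"tube.png",300,130,370,180,10)
b=camera("side"); crop(b,"sb.png",250,240,300,305,9)
E
```

```text
cupst 1060 [0.6687 0.1677 0.0378] [0.6647 0.1669]
dish 1332 [0.5525 0.225  0.0437] [0.5499 0.2237]
botst 705 [ 0.5567 -0.0051  0.0297] [ 0.5539 -0.0029]
cup 636 [0.4367 0.2102 0.0274] [0.4365 0.2101]
smallcup 366 [0.3273 0.3134 0.0191] [0.3273 0.3091]
tape 572 [0.438  0.0959 0.0276] [0.4364 0.0966]
timer 235 [0.4506 0.3453 0.02  ] [0.4405 0.3323]
cradle ((557.6326904296875, 113.3735580444336), (45.495323181152344, 105.7838134765625), 24.927305221557617)
cap [[0.66117761 0.01915158 0.0085    ]]
[348. 261.] [368. 276.]
```

View pics/m1.png

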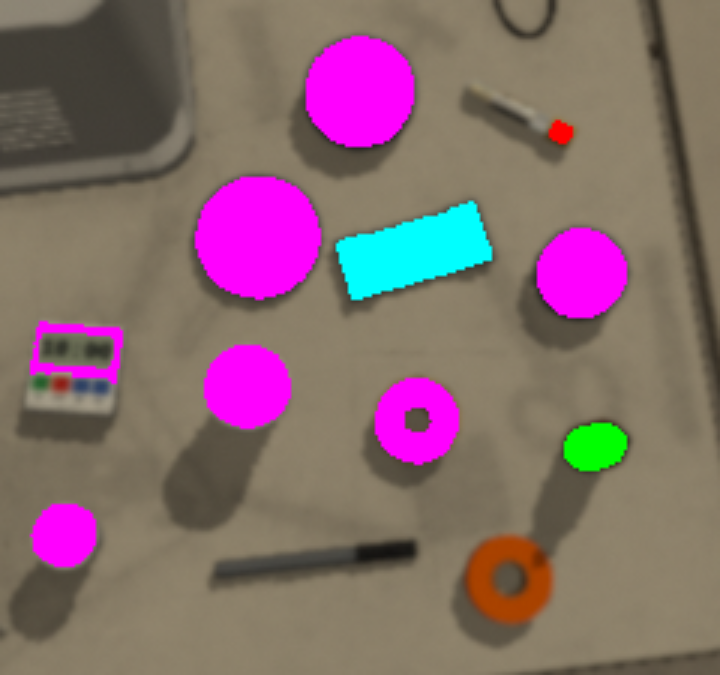

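View pics/tube.png

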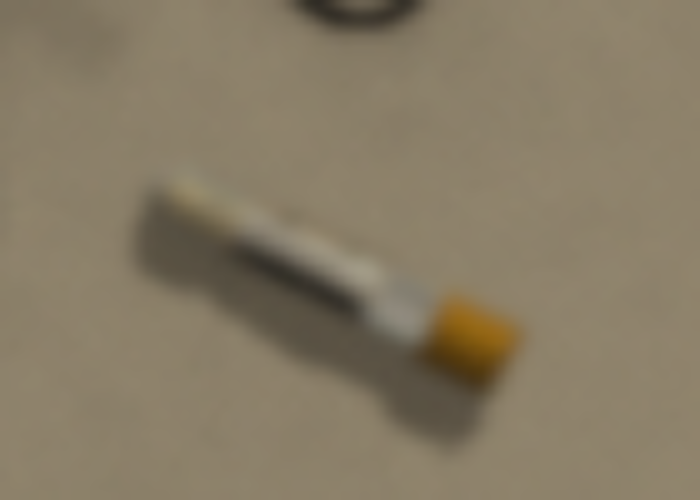

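View pics/sb.png

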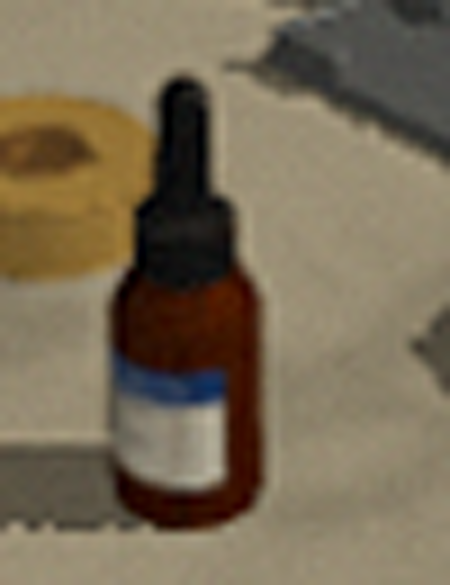

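Run:
```python
from meas import *
np.set_printoptions(suppress=True,precision=4)
c=camera("top"); hsv=cv2.cvtColor(c["img"],cv2.COLOR_RGB2HSV).astype(int); H,S,V=hsv[...,0],hsv[...,1],hsv[...,2]
grey=(S<48)&(V<105)
for n,mk,seed,z,R in [("cupst",grey,(279,152),.024,.041),("dish",grey,(246,200),.010,.046),("botst",grey,(353,211),.024,.0325),("tape",(S>100)&(V>60),(290,247),.019,.029)]:
    m,ct=blob(mk,seed); f,g=circ(c,ct,z,R-.0012); print(n,m.sum(),f,g)
m,ct=blob(grey,(297,204));P=plane(c,ct,.010)[:,:2].astype(np.float32); print("cradle",cv2.minAreaRect(P*1000))
print("tube ends top",plane(c,[[316.3+.0,149.0],[350.7,164.8]],.0075), "cap",plane(c,[[347.,163.8]],.0085))
s=camera("side"); hsv=cv2.cvtColor(s["img"],cv2.COLOR_RGB2HSV).astype(int); H,S,V=hsv[...,0],hsv[...,1],hsv[...,2]
for u,v in [(285,229),(337,230),(323,275),(256,260),(240,230)]: print(hsv[v,u],end=' ')
print()
k=.7
gs=(S<45)&(V<125)
out=s["img"].copy()
for n,mk,seed,z,R in [("cupst",gs,(337,230),.024,.041),("dish",gs,(285,229),.010,.046),("botst",gs,(323,275),.024,.0325),("tape",(S>100)&(V>100)&(H>12),(248,262),.019,.029)]:
    m,ct=blob(mk,seed); out[m>0]=[255,0,255]; f,g=circ(s,ct,z,R-.0005); print(n,m.sum(),f,g)
crop({"img":out},"s2.png",180,190,380,310,4)
nad=s["cam_to_world"][:2,3]
p=plane(s,[[270.9,298.2]],0)[0,:2]; print("bottle base",p+(p-nad)/np.linalg.norm(p-nad)*.0165, "tip side",plane(s,[[270.5,249.3]],.105))
print("tip top",plane(c,[[364,266.5]],.105),"cup top side-base",end=' ')
p=plane(s,[[240.5,243.3]],0)[0,:2];print(p+(p-nad)/np.linalg.norm(p-nad)*.025)
crop(c,"tb.png",330,240,380,290,10); crop(s,"sc.png",220,200,270,250,10)
```

```text
cupst 1109 [0.6683 0.1673 0.039 ] [0.6673 0.1673]
dish 1387 [0.5536 0.2253 0.0441] [0.5528 0.2249]
botst 741 [ 0.5563 -0.0049  0.0308] [ 0.5557 -0.0046]
tape 592 [0.4379 0.0956 0.0279] [0.438  0.0955]
cradle ((557.8024291992188, 113.17779541015625), (46.87352752685547, 108.10580444335938), 24.75653076171875)
tube ends top [[0.6856 0.0885 0.0075]
 [0.6601 0.0098 0.0075]] cap [[0.6609 0.0181 0.0085]]
[45 18 84] [25 19 81] [15 13 80] [ 20 163 150] [ 24  30 159] 
cupst 651 [0.666  0.1621 0.04  ] [0.6657 0.1615]
dish 1849 [0.5554 0.2005 0.0583] [0.5489 0.2073]
botst 1849 [-1880.5553  -321.8739  1908.4693] [0.5388 0.1667]
tape 399 [0.4364 0.093  0.0274] [0.4363 0.0918]
bottle base [ 0.4376 -0.0255] tip side [[ 0.4332 -0.0337  0.105 ]]
tip top [[ 0.4319 -0.0219  0.105 ]] cup top side-base [0.4382 0.2182]
```

View pics/s2.png

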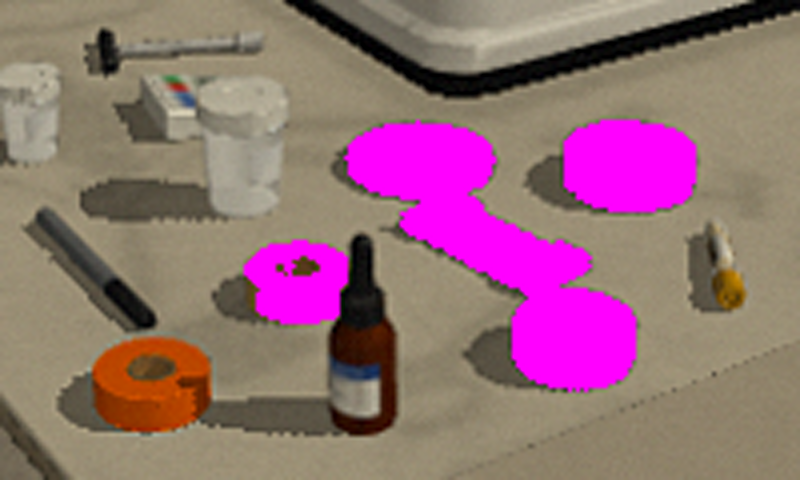

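View pics/tb.png

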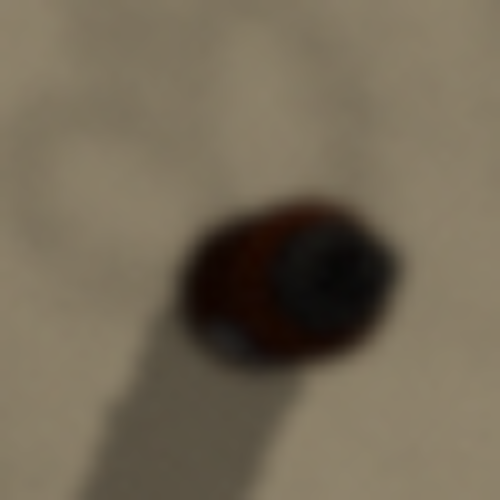

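View pics/sc.png

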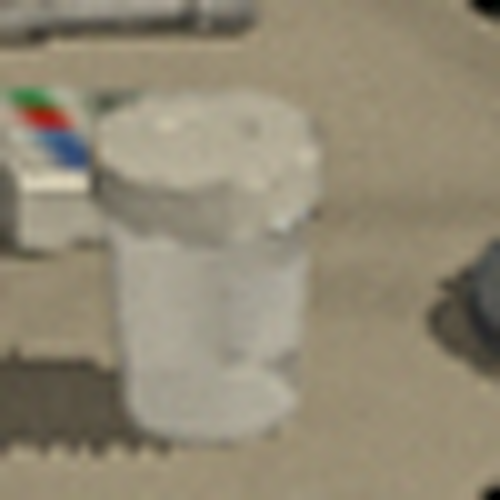

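Run:
```python
from meas import *
np.set_printoptions(suppress=True,precision=4)
c=camera("top"); s=camera("side")
nad=c["cam_to_world"][:2,3]
p=plane(c,[[347.8,269.0]],0)[0,:2]; print("base edge top",p,p+(p-nad)/np.linalg.norm(p-nad)*.0165)
print(plane(c,[[363.5,267.5]],.100))
for B in [(.437,-.0245),(.435,-.022),(.437,-.021)]:
    im=c["img"][:,:,::-1].copy(); im=cv2.resize(im[240:290,330:380],None,fx=10,fy=10,interpolation=cv2.INTER_CUBIC)
    jm=s["img"][:,:,::-1].copy(); jm=cv2.resize(jm[240:305,250:300],None,fx=9,fy=9,interpolation=cv2.INTER_CUBIC)
    t=np.linspace(0,6.283,60)
    for z,r in [(0,.0165),(.06,.0165),(.104,.006)]:
        q=[(B[0]+r*np.cos(a),B[1]+r*np.sin(a),z) for a in t]
        cv2.polylines(im,[((proj(c,q)-[330,240]+.5)*10).astype(int)],True,(0,255,0))
        cv2.polylines(jm,[((proj(s,q)-[250,240]+.5)*9).astype(int)],True,(0,255,0))
    if B==(.437,-.0245): o=[im,jm[:500]]
    else: o+=[im,jm[:500]]
a=np.hstack([o[0],o[1],]) ; cv2.imwrite("pics/bm1.png",cv2.resize(a,(760,400)))
a=np.hstack([o[4],o[5]]) ; cv2.imwrite("pics/bm2.png",cv2.resize(a,(760,400)))
```

```text
base edge top [ 0.4345 -0.0095] [ 0.4438 -0.0231]
[[ 0.4305 -0.0222  0.1   ]]
```

View pics/bm1.png

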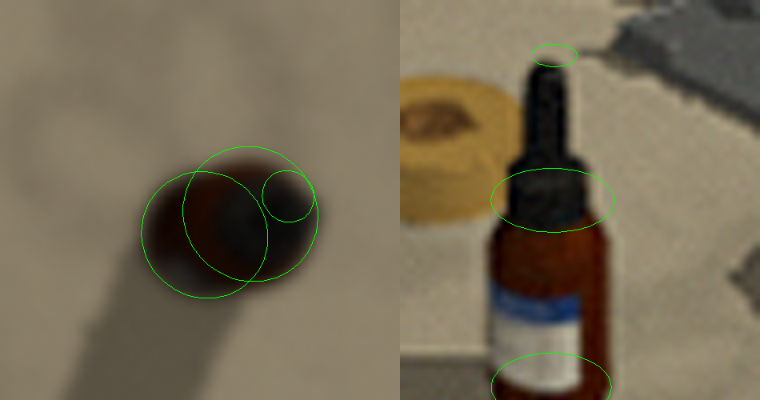

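Run:
```python
from h import *
from scipy.spatial.transform import Rotation as R
s=read_state(); print(s["ee_pos"],s["time"]); print(R.from_quat(s["eef_rot"]).as_matrix().round(3))
```

```text
[0.18816129 0.59598967 0.22254225] 0.5
[[ 0.301  0.    -0.954]
 [ 0.954 -0.     0.301]
 [ 0.    -1.    -0.   ]]
```

Run:
```python
from h import *
s=camera("side"); crop(s,"gr.png",70,0,160,130,5)
for q in [(.188,.596,.2225),(.188,.596,.2925)]: print((proj(s,[q])[0]-[70,0])*5)
for a in (0.0375,.095):
  print([((proj(s,[(.188+a*k*.954,.596-a*k*.301,.30)])[0]-[70,0])*5).round() for k in (-1,1)])
```

```text
[245.85152451 595.02163384]
[233.5490172  471.03468744]
[array([166., 459.]), array([299., 456.])]
[array([ 67., 462.]), array([402., 455.])]
```

View pics/gr.png

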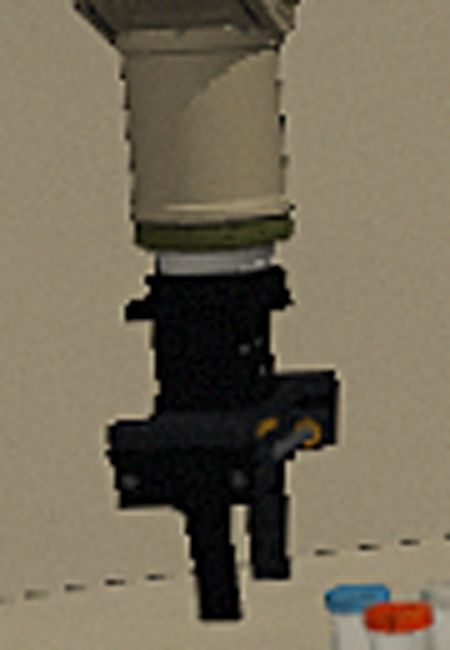

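Run:
```python
from h import *
c=camera("top")
print(plane(c,np.array([[45,278],[250,262],[310,250],[320,235],[312,120]])/1.4286,0).round(3))
print(plane(c,np.array([[0,205],[265,180],[280,165],[270,0]])/1.4286,0.2).round(3))
```

```text
[[0.497 0.682 0.   ]
 [0.566 0.383 0.   ]
 [0.598 0.296 0.   ]
 [0.624 0.285 0.   ]
 [0.812 0.329 0.   ]]
[[0.542 0.636 0.2  ]
 [0.62  0.33  0.2  ]
 [0.642 0.315 0.2  ]
 [0.865 0.368 0.2  ]]
```

Emit:
{"name": "jog_arm", "arguments": {
  "commands": [
    {"translation": [15.5,-24,-4],"twist": -0.0573},
    {"translation": [15.5,-24,-4],"twist": -0.0573},
    {"translation": [15.5,-24,-4],"twist": -0.0573},
    {"translation": [15.5,-24,-4],"twist": -0.0573},
    {"translation": [15.5,-24,-4],"twist": -0.0573},
    {"translation": [15.5,-24,-4],"twist": -0.0573},
    {"translation": [15.5,-24,-4],"twist": -0.0573},
    {"translation": [15.5,-24,-4],"twist": -0.0573},
    {"translation": [15.5,-24,-4],"twist": -0.0573},
    {"translation": [15.5,-24,-4],"twist": -0.0573},
    {"translation": [15.5,-24,-4],"twist": -0.0573},
    {"translation": [15.5,-24,-4],"twist": -0.0573},
    {"translation": [15.5,-24,-4],"twist": -0.0573},
    {"translation": [15.5,-24,-4],"twist": -0.0573},
    {"translation": [15.5,-24,-4],"twist": -0.0573},
    {"translation": [16,-26,-4],"twist": -0.0573},
    {"translation": [0,0,0],"twist": 0},
    {"translation": [0,0,0],"twist": 0}
  ],
  "grip": 0,
  "grip_force": 15
}}

```text
time: 2.4
ee_pos: [0.4371, 0.2089, 0.1584]
eef_rot: [0.697, 0.121, -0.122, -0.697]
ft_force: [0.1, 1.1, -0.1]
width: 0.087
```

Emit:
{"name": "jog_arm", "arguments": {
  "commands": [
    {"translation": [0,0,-20],"twist": 0},
    {"translation": [0,0,-20],"twist": 0},
    {"translation": [0,0,-15],"twist": 0},
    {"translation": [0,0,0],"twist": 0},
    {"translation": [0,0,0],"twist": 0}
  ]
}}

```text
time: 2.9
ee_pos: [0.4365, 0.2105, 0.1039]
eef_rot: [-0.696, -0.123, 0.123, 0.696]
ft_force: [0.6, 0.3, -0.5]
width: 0.0868
```

Run:
```python
from h import *
print(read_state()["ee_pos"])
a=camera("side"); b=camera("top")
i=cv2.resize(a["img"][160:290,190:290],None,fx=4,fy=4);j=cv2.resize(b["img"][180:310,180:280],None,fx=4,fy=4)
cv2.imwrite("pics/g1.png",np.hstack([i,j])[:,:,::-1])
```

```text
[0.43648503 0.21051751 0.10391571]
```

View pics/g1.png

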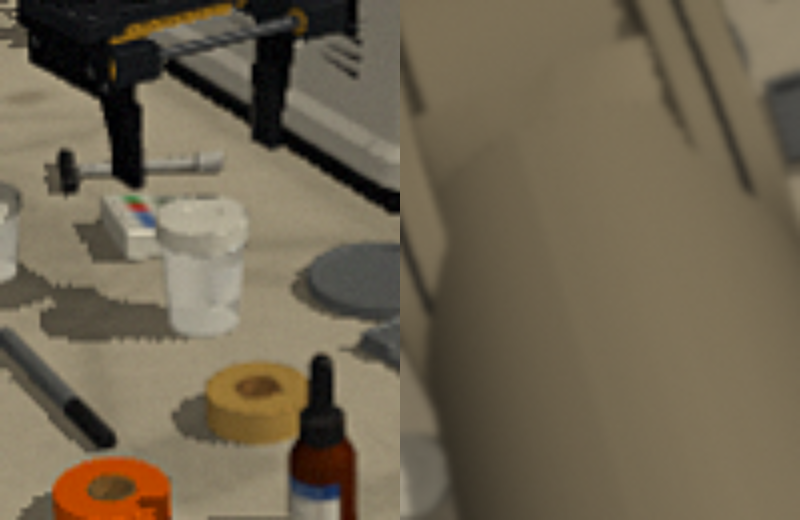

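The fingers straddle the cup in the side view, with the finger midpoint at about x=199 and the lid centre at 203. The top view is blocked by the arm. I'll descend and grip.

Emit:
{"name": "jog_arm", "arguments": {
  "commands": [
    {"translation": [0,0,-20],"twist": 0},
    {"translation": [0,0,-20],"twist": 0},
    {"translation": [0,0,-20],"twist": 0},
    {"translation": [0,0,-15],"twist": 0},
    {"translation": [0,0,-8],"twist": 0},
    {"translation": [0,0,0],"twist": 0},
    {"translation": [0,0,0],"twist": 0}
  ]
}}

```text
time: 3.7
ee_pos: [0.4372, 0.2104, 0.0214]
eef_rot: [-0.696, -0.123, 0.122, 0.697]
ft_force: [-0.2, 0.2, 0.8]
width: 0.0869
```

Emit:
{"name": "jog_arm", "arguments": {
  "commands": [
    {"translation": [0,0,0],"twist": 0},
    {"translation": [0,0,0],"twist": 0},
    {"translation": [0,0,0],"twist": 0},
    {"translation": [0,0,0],"twist": 0},
    {"translation": [0,0,0],"twist": 0},
    {"translation": [0,0,0],"twist": 0},
    {"translation": [0,0,0],"twist": 0},
    {"translation": [0,0,0],"twist": 0}
  ],
  "grip": 1,
  "grip_force": 15
}}

```text
time: 4.5
ee_pos: [0.4367, 0.21, 0.0206]
eef_rot: [-0.696, -0.123, 0.122, 0.696]
ft_force: [-0.6, -0.4, 2.2]
width: 0.0537
```

Emit:
{"name": "jog_arm", "arguments": {
  "commands": [
    {"translation": [0,0,0],"twist": 0},
    {"translation": [0,0,0],"twist": 0},
    {"translation": [0,0,0],"twist": 0},
    {"translation": [0,0,0],"twist": 0}
  ]
}}

```text
time: 4.9
ee_pos: [0.4367, 0.2101, 0.0206]
eef_rot: [-0.696, -0.123, 0.122, 0.696]
ft_force: [-0.4, 0.4, 3.0]
width: 0.0534
```

Run:
```python
from h import *
a=camera("side"); crop(a,"g2.png",190,150,310,260,6)
```

```text
(no output)
```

View pics/g2.png

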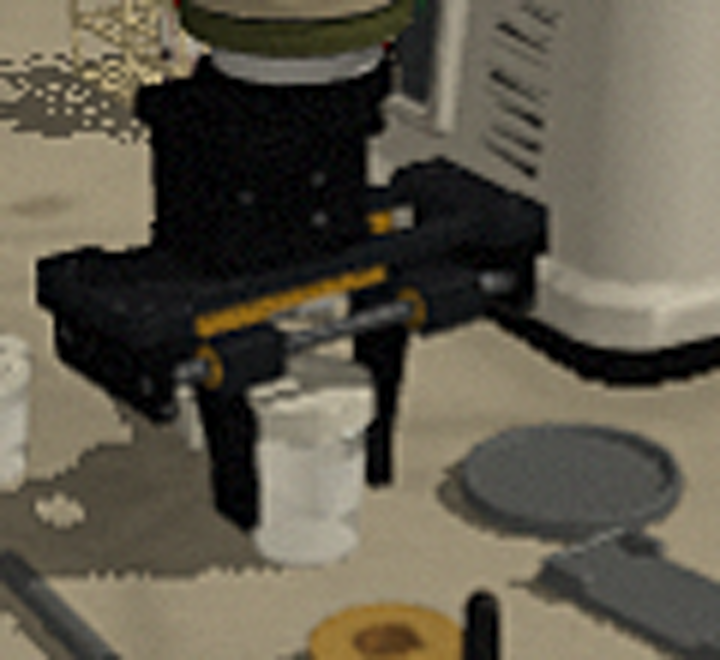

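Emit:
{"name": "jog_arm", "arguments": {
  "commands": [
    {"translation": [0,0,5],"twist": 0},
    {"translation": [0,0,10],"twist": 0},
    {"translation": [0,0,15],"twist": 0},
    {"translation": [0,0,0],"twist": 0},
    {"translation": [0,0,0],"twist": 0},
    {"translation": [0,0,0],"twist": 0}
  ],
  "grip_force": 25
}}

```text
time: 5.55
ee_pos: [0.4363, 0.2099, 0.0501]
eef_rot: [0.696, 0.122, -0.123, -0.696]
ft_force: [0.2, -0.2, -1.6]
width: 0.0533
```

Run:
```python
from h import *
a=camera("side"); crop(a,"g3.png",190,150,310,260,6)
```

```text
(no output)
```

View pics/g3.png

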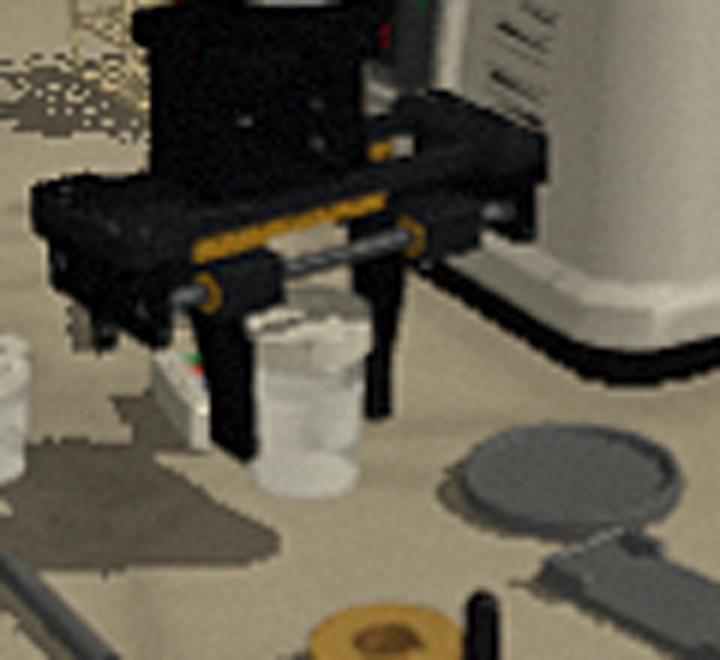

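Emit:
{"name": "jog_arm", "arguments": {
  "commands": [
    {"translation": [0,0,25],"twist": 0},
    {"translation": [0,0,25],"twist": 0},
    {"translation": [23.5,-4.2,0],"twist": 0},
    {"translation": [23.5,-4.2,0],"twist": 0},
    {"translation": [23.5,-4.2,0],"twist": 0},
    {"translation": [23.5,-4.2,0],"twist": 0},
    {"translation": [23.5,-4.2,0],"twist": 0},
    {"translation": [23.5,-4.2,0],"twist": 0},
    {"translation": [23.5,-4.2,0],"twist": 0},
    {"translation": [23.5,-4.2,0],"twist": 0},
    {"translation": [23.5,-4.2,0],"twist": 0},
    {"translation": [23.5,-4.2,0],"twist": 0},
    {"translation": [0,0,0],"twist": 0},
    {"translation": [0,0,0],"twist": 0},
    {"translation": [0,0,-20],"twist": 0},
    {"translation": [0,0,-20],"twist": 0},
    {"translation": [0,0,0],"twist": 0},
    {"translation": [0,0,0],"twist": 0}
  ]
}}

```text
time: 7.4
ee_pos: [0.6709, 0.1684, 0.0608]
eef_rot: [-0.696, -0.122, 0.123, 0.696]
ft_force: [0.0, 0.2, -0.8]
width: 0.0536
```

Run:
```python
from h import *
a=camera("side"); b=camera("top"); print(read_state()["ee_pos"])
i=cv2.resize(a["img"][130:260,270:370],None,fx=4,fy=4);j=cv2.resize(b["img"][80:210,220:320],None,fx=4,fy=4)
cv2.imwrite("pics/g4.png",np.hstack([i,j])[:,:,::-1])
```

```text
[0.67202121 0.1684374  0.06195757]
```

View pics/g4.png

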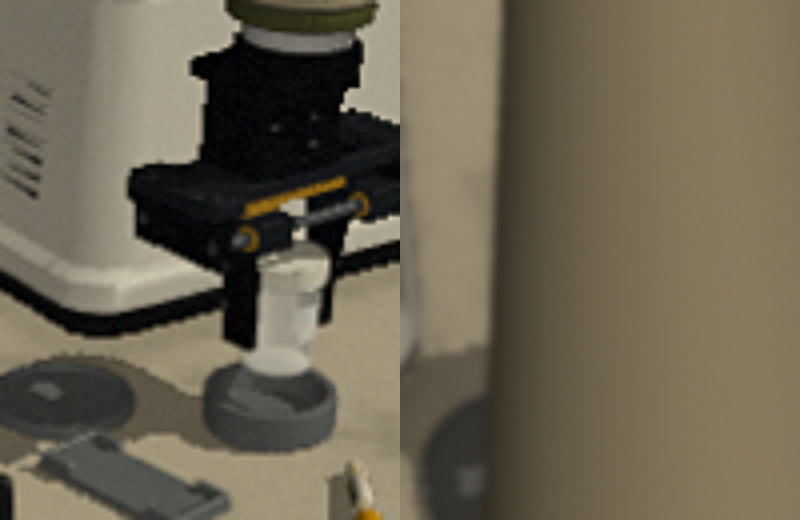

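Emit:
{"name": "jog_arm", "arguments": {
  "commands": [
    {"translation": [-2,0,-12],"twist": 0},
    {"translation": [0,0,-10],"twist": 0},
    {"translation": [0,0,-6],"twist": 0},
    {"translation": [0,0,-3],"twist": 0},
    {"translation": [0,0,-2],"twist": 0},
    {"translation": [0,0,0],"twist": 0},
    {"translation": [0,0,0],"twist": 0}
  ]
}}

```text
time: 8.2
ee_pos: [0.6699, 0.1681, 0.0279]
eef_rot: [-0.696, -0.123, 0.122, 0.696]
ft_force: [0.3, 0.4, -0.9]
width: 0.0534
```

Emit:
{"name": "jog_arm", "arguments": {
  "commands": [
    {"translation": [0,0,-1],"twist": 0},
    {"translation": [0,0,-1],"twist": 0},
    {"translation": [0,0,0],"twist": 0},
    {"translation": [0,0,0],"twist": 0}
  ]
}}

```text
time: 8.6
ee_pos: [0.6701, 0.1681, 0.0267]
eef_rot: [-0.696, -0.123, 0.122, 0.697]
ft_force: [-3.2, -0.6, 6.2]
width: 0.0532
```

Run:
```python
from h import *
a=camera("side"); print(read_state()["ee_pos"],read_state()["ft_force"])
crop(a,"g5.png",270,150,370,260,6)
```

```text
[0.6700554  0.16804823 0.02673269] [-2.68215484 -1.07919139  7.22585331]
```

View pics/g5.png

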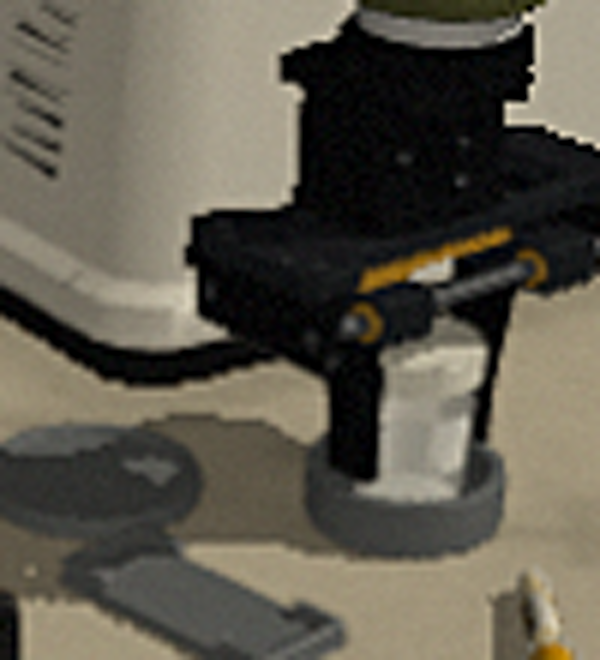

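The contact height matches the floor: picked at .0206, and .0267 now. Releasing and retreating.

Emit:
{"name": "jog_arm", "arguments": {
  "commands": [
    {"translation": [0,0,0],"twist": 0},
    {"translation": [0,0,0],"twist": 0},
    {"translation": [0,0,0],"twist": 0},
    {"translation": [0,0,0],"twist": 0},
    {"translation": [0,0,0],"twist": 0},
    {"translation": [0,0,0],"twist": 0},
    {"translation": [0,0,10],"twist": 0},
    {"translation": [0,0,20],"twist": 0},
    {"translation": [0,0,30],"twist": 0},
    {"translation": [0,0,40],"twist": 0},
    {"translation": [0,0,40],"twist": 0},
    {"translation": [0,0,0],"twist": 0}
  ],
  "grip": 0
}}

```text
time: 9.85
ee_pos: [0.6727, 0.1683, 0.1733]
eef_rot: [-0.696, -0.126, 0.119, 0.697]
ft_force: [0.6, -0.8, 0.2]
width: 0.0871
```

Emit:
{"name": "jog_arm", "arguments": {
  "commands": [
    {"translation": [-19.6,-16,0],"twist": 0},
    {"translation": [-19.6,-16,0],"twist": 0},
    {"translation": [-19.6,-16,0],"twist": 0},
    {"translation": [-19.6,-16,0],"twist": 0},
    {"translation": [-19.6,-16,0],"twist": 0},
    {"translation": [-19.6,-16,0],"twist": 0},
    {"translation": [-19.6,-16,0],"twist": 0},
    {"translation": [-19.6,-16,0],"twist": 0},
    {"translation": [-19.6,-16,0],"twist": 0},
    {"translation": [-19.6,-16,0],"twist": 0},
    {"translation": [-19.6,-16,0],"twist": 0},
    {"translation": [-19.4,-16,0],"twist": 0},
    {"translation": [0,0,-20],"twist": 0},
    {"translation": [0,0,-20],"twist": 0},
    {"translation": [0,0,0],"twist": 0},
    {"translation": [0,0,0],"twist": 0}
  ]
}}

```text
time: 11.45
ee_pos: [0.4347, -0.0241, 0.1262]
eef_rot: [0.696, 0.122, -0.122, -0.696]
ft_force: [1.1, 0.2, 0.2]
width: 0.0865
```

Run:
```python
from h import *
a=camera("side"); b=camera("top"); print(read_state()["ee_pos"])
i=cv2.resize(a["img"][180:310,220:345],None,fx=4,fy=4);j=cv2.resize(b["img"][120:250,220:295],None,fx=4,fy=4)
cv2.imwrite("pics/g6.png",np.hstack([i,j])[:,:,::-1])
```

```text
[ 0.4353191 -0.0239026  0.1266384]
```

View pics/g6.png

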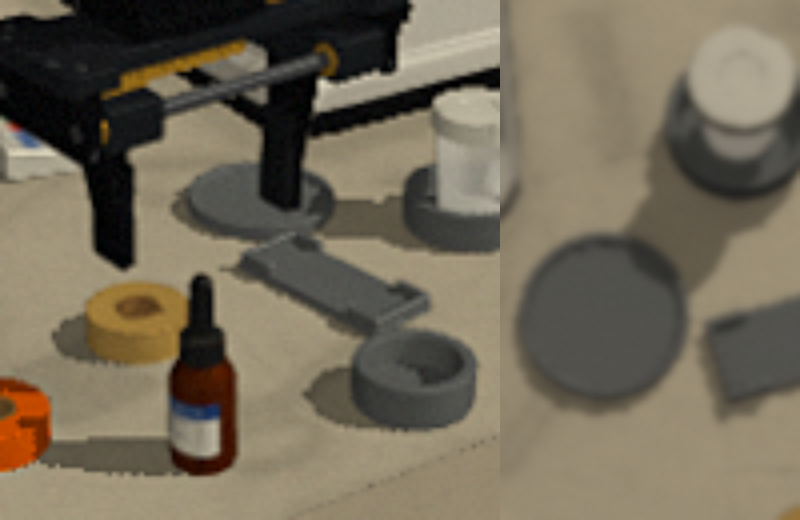

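The cup stands in its holder. The bottle axis (x≈202) is centred between the fingers (≈199).

Emit:
{"name": "jog_arm", "arguments": {
  "commands": [
    {"translation": [0,0,-20],"twist": 0},
    {"translation": [0,0,-20],"twist": 0},
    {"translation": [0,0,-15],"twist": 0},
    {"translation": [0,0,-8],"twist": 0},
    {"translation": [0,0,0],"twist": 0},
    {"translation": [0,0,0],"twist": 0}
  ]
}}

```text
time: 12.15
ee_pos: [0.4352, -0.0239, 0.0634]
eef_rot: [0.696, 0.123, -0.122, -0.696]
ft_force: [-0.1, 0.1, 0.6]
width: 0.0869
```

Emit:
{"name": "jog_arm", "arguments": {
  "commands": [
    {"translation": [0,0,0],"twist": 0},
    {"translation": [0,0,0],"twist": 0},
    {"translation": [0,0,0],"twist": 0},
    {"translation": [0,0,0],"twist": 0},
    {"translation": [0,0,0],"twist": 0},
    {"translation": [0,0,0],"twist": 0},
    {"translation": [0,0,0],"twist": 0},
    {"translation": [0,0,0],"twist": 0},
    {"translation": [0,0,0],"twist": 0},
    {"translation": [0,0,0],"twist": 0},
    {"translation": [0,0,0],"twist": 0},
    {"translation": [0,0,0],"twist": 0}
  ],
  "grip": 1,
  "grip_force": 12
}}

```text
time: 13.35
ee_pos: [0.4346, -0.024, 0.0626]
eef_rot: [-0.696, -0.122, 0.122, 0.696]
ft_force: [-0.8, -0.1, -0.1]
width: 0.0211
```

Run:
```python
from h import *
a=camera("side"); print(read_state()["ee_pos"])
crop(a,"g7.png",220,200,320,310,6)
```

```text
[ 0.43458887 -0.02397489  0.06255008]
```

View pics/g7.png

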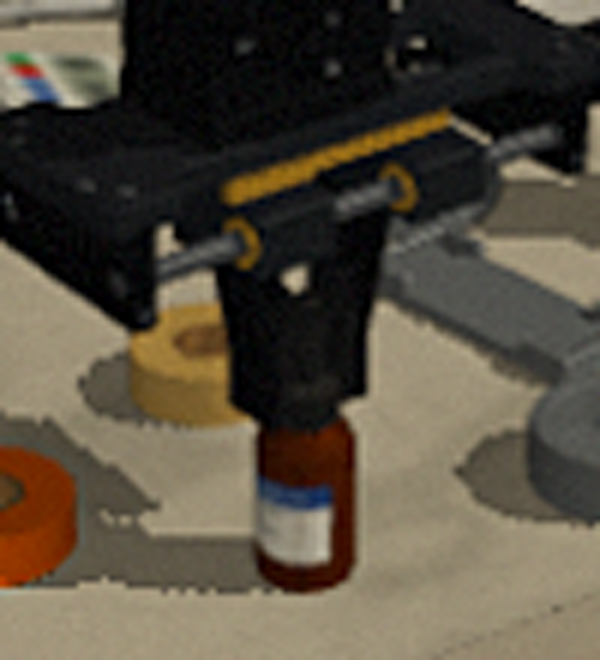

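Emit:
{"name": "jog_arm", "arguments": {
  "commands": [
    {"translation": [0,0,0],"twist": 0},
    {"translation": [0,0,0],"twist": 0},
    {"translation": [0,0,10],"twist": 0},
    {"translation": [0,0,20],"twist": 0},
    {"translation": [0,0,20],"twist": 0},
    {"translation": [17,2.7,0],"twist": 0},
    {"translation": [17,2.7,0],"twist": 0},
    {"translation": [17,2.7,0],"twist": 0},
    {"translation": [17,2.7,0],"twist": 0},
    {"translation": [17,2.7,0],"twist": 0},
    {"translation": [17,2.8,0],"twist": 0},
    {"translation": [19,2.8,0],"twist": 0},
    {"translation": [0,0,0],"twist": 0},
    {"translation": [0,0,-15],"twist": 0},
    {"translation": [0,0,0],"twist": 0},
    {"translation": [0,0,0],"twist": 0}
  ],
  "grip_force": 25
}}

```text
time: 15.0
ee_pos: [0.5546, -0.005, 0.0971]
eef_rot: [-0.696, -0.122, 0.123, 0.697]
ft_force: [-0.2, 0.1, -0.0]
width: 0.0205
```

Run:
```python
from h import *
a=camera("side"); print(read_state()["ee_pos"],read_state()["width"])
crop(a,"g8.png",260,190,380,300,6)
```

```text
[ 0.55501232 -0.00503909  0.09747424] 0.02051134902852632
```

View pics/g8.png

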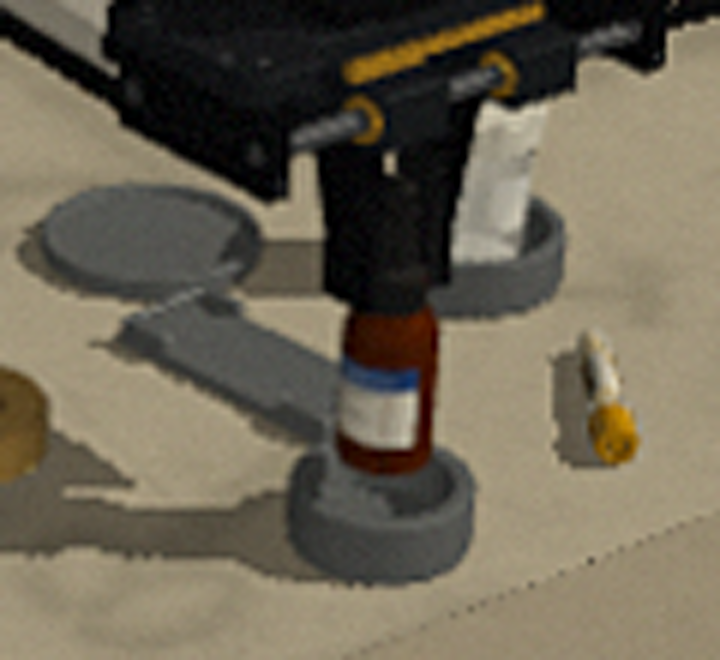

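Emit:
{"name": "jog_arm", "arguments": {
  "commands": [
    {"translation": [0,0,-10],"twist": 0},
    {"translation": [0,0,-10],"twist": 0},
    {"translation": [0,0,-4],"twist": 0},
    {"translation": [0,0,-3],"twist": 0},
    {"translation": [0,0,-1],"twist": 0},
    {"translation": [0,0,0],"twist": 0},
    {"translation": [0,0,0],"twist": 0}
  ]
}}

```text
time: 15.75
ee_pos: [0.5559, -0.0049, 0.0698]
eef_rot: [-0.696, -0.123, 0.122, 0.696]
ft_force: [-1.0, 0.4, -0.8]
width: 0.0206
```

Emit:
{"name": "jog_arm", "arguments": {
  "commands": [
    {"translation": [0,0,-1],"twist": 0},
    {"translation": [0,0,-1],"twist": 0},
    {"translation": [0,0,0],"twist": 0},
    {"translation": [0,0,0],"twist": 0}
  ]
}}

```text
time: 16.15
ee_pos: [0.5563, -0.0052, 0.0685]
eef_rot: [0.697, 0.123, -0.122, -0.696]
ft_force: [-1.1, -0.8, 7.1]
width: 0.0202
```

Emit:
{"name": "jog_arm", "arguments": {
  "commands": [
    {"translation": [0,0,0],"twist": 0},
    {"translation": [0,0,0],"twist": 0},
    {"translation": [0,0,0],"twist": 0},
    {"translation": [0,0,0],"twist": 0},
    {"translation": [0,0,0],"twist": 0},
    {"translation": [0,0,0],"twist": 0},
    {"translation": [0,0,0],"twist": 0},
    {"translation": [0,0,0],"twist": 0},
    {"translation": [0,0,20],"twist": 0},
    {"translation": [0,0,30],"twist": 0},
    {"translation": [0,0,30],"twist": 0},
    {"translation": [0,0,0],"twist": 0}
  ],
  "grip": 0
}}

```text
time: 17.35
ee_pos: [0.5579, -0.005, 0.1516]
eef_rot: [-0.696, -0.125, 0.12, 0.696]
ft_force: [0.8, 0.3, -0.2]
width: 0.0869
```

Run:
```python
from h import *
a=camera("side"); print(read_state()["ee_pos"],read_state()["width"])
crop(a,"g9.png",230,190,380,300,5)
```

```text
[ 0.55684337 -0.00480309  0.14941379] 0.08682516322878989
```

View pics/g9.png

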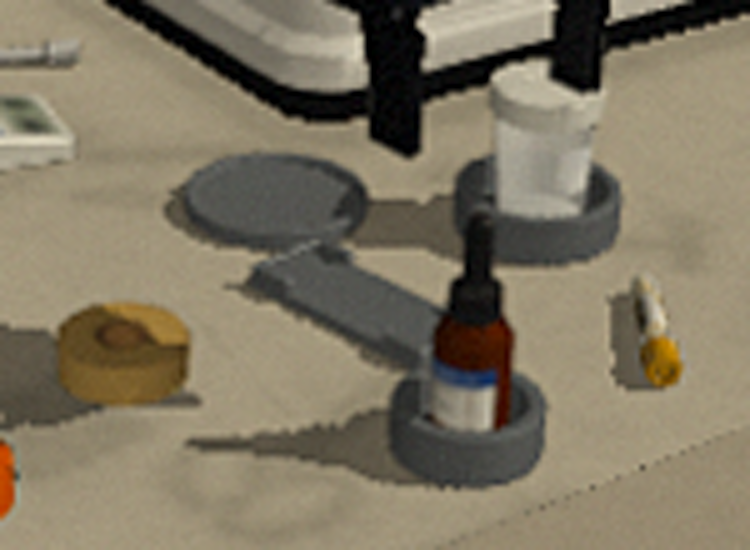

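Emit:
{"name": "jog_arm", "arguments": {
  "commands": [
    {"translation": [-9.8,8.4,0],"twist": -0.131},
    {"translation": [-9.8,8.4,0],"twist": -0.131},
    {"translation": [-9.8,8.4,0],"twist": -0.131},
    {"translation": [-9.8,8.4,0],"twist": -0.131},
    {"translation": [-9.8,8.4,0],"twist": -0.131},
    {"translation": [-9.8,8.4,0],"twist": -0.131},
    {"translation": [-9.8,8.4,0],"twist": -0.131},
    {"translation": [-9.8,8.4,0],"twist": -0.131},
    {"translation": [-9.8,8.4,0],"twist": -0.131},
    {"translation": [-9.8,8.4,0],"twist": -0.131},
    {"translation": [-10,8.4,0],"twist": -0.131},
    {"translation": [-10,8.2,0],"twist": -0.131},
    {"translation": [0,0,-30],"twist": 0},
    {"translation": [0,0,-30],"twist": 0},
    {"translation": [0,0,-30],"twist": 0},
    {"translation": [0,0,0],"twist": 0},
    {"translation": [0,0,0],"twist": 0},
    {"translation": [0,0,0],"twist": 0}
  ]
}}

```text
time: 19.2
ee_pos: [0.4384, 0.0959, 0.0588]
eef_rot: [-0.578, 0.406, -0.407, 0.579]
ft_force: [0.7, -0.1, 0.1]
width: 0.0871
```

Run:
```python
from h import *
from scipy.spatial.transform import Rotation as R
a=camera("side"); s=read_state(); print(s["ee_pos"],s["width"],R.from_quat(s["eef_rot"]).as_matrix()[:,0],s["joint_positions"])
crop(a,"g10.png",190,180,310,290,6)
```

```text
[0.43856274 0.09605857 0.05888809] 0.08723297318924389 [ 3.39953011e-01 -9.40442380e-01 -2.83274240e-04] [-0.79788448  0.11485263  0.5086146   2.11601274 -0.07047731  0.92423627
 -1.47362139]
```

View pics/g10.png

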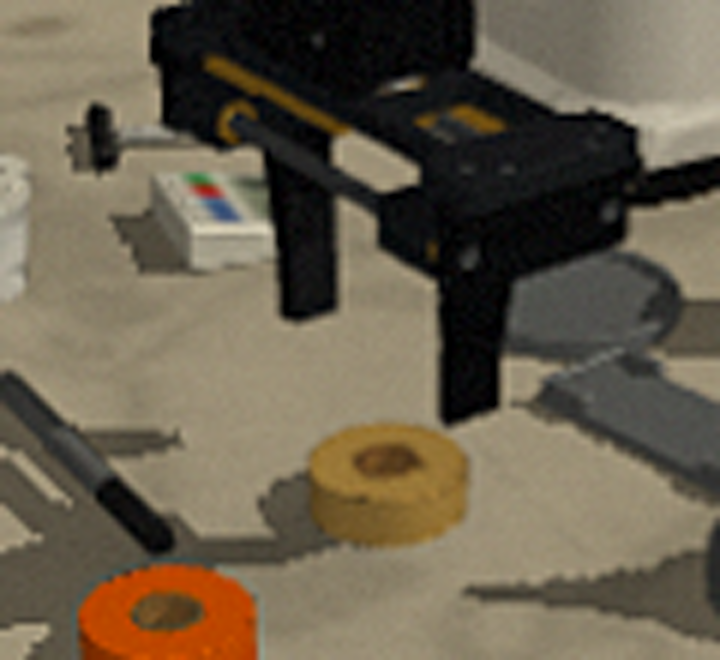

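Emit:
{"name": "jog_arm", "arguments": {
  "commands": [
    {"translation": [0,0,-20],"twist": 0},
    {"translation": [0,0,-15],"twist": 0},
    {"translation": [0,0,-10],"twist": 0},
    {"translation": [0,0,-6],"twist": 0},
    {"translation": [0,0,0],"twist": 0},
    {"translation": [0,0,0],"twist": 0}
  ]
}}

```text
time: 19.85
ee_pos: [0.4381, 0.0959, 0.0071]
eef_rot: [-0.579, 0.406, -0.406, 0.579]
ft_force: [-0.4, 0.3, 0.6]
width: 0.0868
```

Emit:
{"name": "jog_arm", "arguments": {
  "commands": [
    {"translation": [0,0,0],"twist": 0},
    {"translation": [0,0,0],"twist": 0},
    {"translation": [0,0,0],"twist": 0},
    {"translation": [0,0,0],"twist": 0},
    {"translation": [0,0,0],"twist": 0},
    {"translation": [0,0,0],"twist": 0},
    {"translation": [0,0,0],"twist": 0},
    {"translation": [0,0,0],"twist": 0}
  ],
  "grip": 1,
  "grip_force": 20
}}

```text
time: 20.65
ee_pos: [0.4377, 0.0957, 0.0067]
eef_rot: [-0.579, 0.406, -0.406, 0.579]
ft_force: [-0.6, -0.4, 2.1]
width: 0.0567
```

Emit:
{"name": "jog_arm", "arguments": {
  "commands": [
    {"translation": [0,0,10],"twist": 0},
    {"translation": [0,0,20],"twist": 0},
    {"translation": [0,0,30],"twist": 0},
    {"translation": [14.4,16.1,0],"twist": 0},
    {"translation": [14.4,16.1,0],"twist": 0},
    {"translation": [14.4,16.1,0],"twist": 0},
    {"translation": [14.4,16.1,0],"twist": 0},
    {"translation": [14.4,16.2,0],"twist": 0},
    {"translation": [14.4,16.2,0],"twist": 0},
    {"translation": [14.4,16.2,0],"twist": 0},
    {"translation": [14.2,16,0],"twist": 0},
    {"translation": [0,0,0],"twist": 0},
    {"translation": [0,0,-20],"twist": 0},
    {"translation": [0,0,0],"twist": 0},
    {"translation": [0,0,0],"twist": 0}
  ],
  "grip_force": 25
}}

```text
time: 22.15
ee_pos: [0.5522, 0.2241, 0.0469]
eef_rot: [0.579, -0.406, 0.406, -0.578]
ft_force: [-0.1, 0.1, -0.2]
width: 0.0567
```

Run:
```python
from h import *
a=camera("side"); s=read_state(); print(s["ee_pos"],s["width"])
crop(a,"g11.png",220,140,350,250,6)
```

```text
[0.55260144 0.22437744 0.04730969] 0.05650859317700901
```

View pics/g11.png

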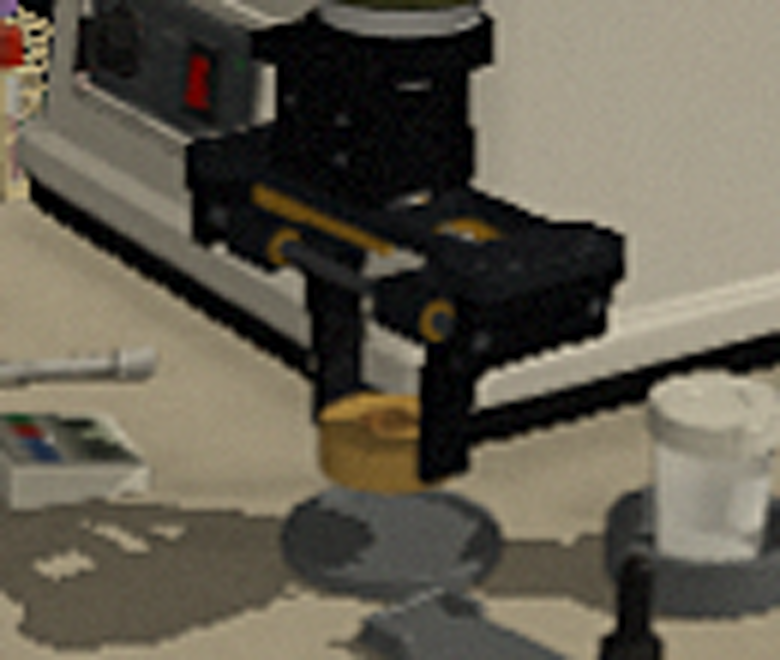

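Tape is level and centred over the dish (tape x≈393, dish ≈391). Lowering to about .013.

Emit:
{"name": "jog_arm", "arguments": {
  "commands": [
    {"translation": [0,0,-12],"twist": 0},
    {"translation": [0,0,-12],"twist": 0},
    {"translation": [0,0,-6],"twist": 0},
    {"translation": [0,0,-2],"twist": 0},
    {"translation": [0,0,-1],"twist": 0},
    {"translation": [0,0,0],"twist": 0},
    {"translation": [0,0,0],"twist": 0}
  ]
}}

```text
time: 22.9
ee_pos: [0.5529, 0.2249, 0.0139]
eef_rot: [-0.579, 0.406, -0.406, 0.579]
ft_force: [-0.3, 1.4, -0.3]
width: 0.0564
```

Emit:
{"name": "jog_arm", "arguments": {
  "commands": [
    {"translation": [0,0,-1],"twist": 0},
    {"translation": [0,0,-0.5],"twist": 0},
    {"translation": [0,0,0],"twist": 0},
    {"translation": [0,0,0],"twist": 0}
  ]
}}

```text
time: 23.3
ee_pos: [0.5529, 0.2248, 0.0127]
eef_rot: [-0.579, 0.406, -0.406, 0.579]
ft_force: [-1.4, -1.0, 5.4]
width: 0.0568
```

Emit:
{"name": "jog_arm", "arguments": {
  "commands": [
    {"translation": [0,0,0],"twist": 0},
    {"translation": [0,0,0],"twist": 0},
    {"translation": [0,0,0],"twist": 0},
    {"translation": [0,0,0],"twist": 0},
    {"translation": [0,0,0],"twist": 0},
    {"translation": [0,0,0],"twist": 0},
    {"translation": [0,0,10],"twist": 0},
    {"translation": [0,0,30],"twist": 0},
    {"translation": [0,0,40],"twist": 0},
    {"translation": [0,0,50],"twist": 0},
    {"translation": [0,0,10],"twist": 0},
    {"translation": [0,0,0],"twist": 0}
  ],
  "grip": 0
}}

```text
time: 24.5
ee_pos: [0.554, 0.2252, 0.155]
eef_rot: [-0.577, 0.406, -0.407, 0.58]
ft_force: [-0.1, 1.0, -0.6]
width: 0.087
```

Emit:
{"name": "jog_arm", "arguments": {
  "commands": [
    {"translation": [10,-14.6,0],"twist": 0.0758},
    {"translation": [10,-14.6,0],"twist": 0.0758},
    {"translation": [10,-14.6,0],"twist": 0.0758},
    {"translation": [10,-14.6,0],"twist": 0.0758},
    {"translation": [10,-14.6,0],"twist": 0.0758},
    {"translation": [10,-14.6,0],"twist": 0.0758},
    {"translation": [10,-14.6,0],"twist": 0.0758},
    {"translation": [10,-14.6,0],"twist": 0.0758},
    {"translation": [10,-14.6,0],"twist": 0.0758},
    {"translation": [10,-14.6,0],"twist": 0.0758},
    {"translation": [10,-14.6,0],"twist": 0.0758},
    {"translation": [9.5,-14.4,0],"twist": 0.0762},
    {"translation": [0,0,-30],"twist": 0},
    {"translation": [0,0,-30],"twist": 0},
    {"translation": [0,0,-30],"twist": 0},
    {"translation": [0,0,0],"twist": 0},
    {"translation": [0,0,0],"twist": 0}
  ],
  "grip": 0.5
}}

```text
time: 26.2
ee_pos: [0.6714, 0.0496, 0.0614]
eef_rot: [0.699, -0.111, 0.11, -0.698]
ft_force: [0.6, 0.1, 1.0]
width: 0.0433
```

Run:
```python
from h import *
from scipy.spatial.transform import Rotation as R
a=camera("side"); s=read_state(); print(s["ee_pos"],s["width"],R.from_quat(s["eef_rot"]).as_matrix()[:,0])
crop(a,"g12.png",290,160,410,270,6)
```

```text
[0.67250592 0.04963514 0.06287596] 0.04356922471424916 [ 9.51138291e-01 -3.08764543e-01  6.38854723e-04]
```

View pics/g12.png

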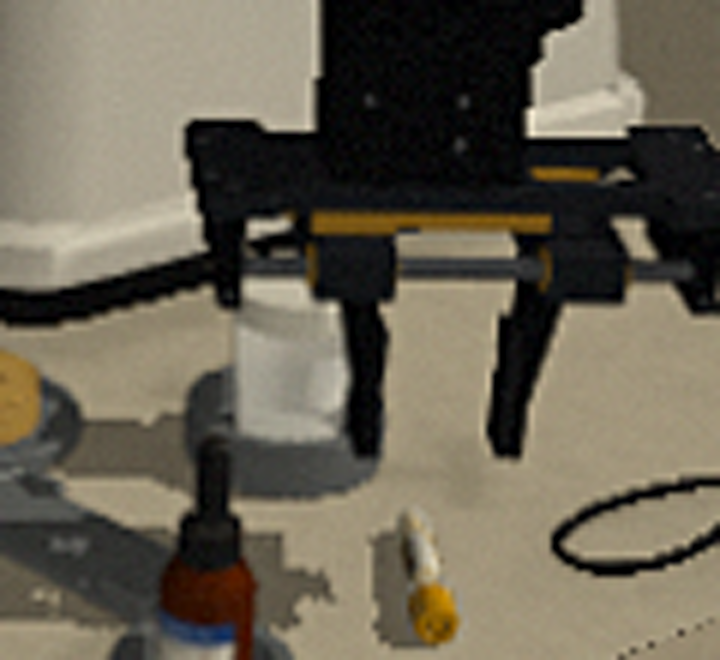

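Emit:
{"name": "jog_arm", "arguments": {
  "commands": [
    {"translation": [0,0,-20],"twist": 0},
    {"translation": [0,0,-20],"twist": 0},
    {"translation": [0,0,-12],"twist": 0},
    {"translation": [0,0,-5],"twist": 0},
    {"translation": [0,0,-2],"twist": 0},
    {"translation": [0,0,0],"twist": 0},
    {"translation": [0,0,0],"twist": 0}
  ]
}}

```text
time: 26.95
ee_pos: [0.6728, 0.0498, 0.0041]
eef_rot: [-0.698, 0.11, -0.111, 0.699]
ft_force: [0.4, 0.0, -0.3]
width: 0.0433
```

Run:
```python
from h import *
a=camera("side"); s=read_state(); print(s["ee_pos"],s["width"])
crop(a,"g13.png",320,200,400,270,9)
```

```text
[0.67270296 0.04979418 0.00398835] 0.04335917441030522
```

View pics/g13.png

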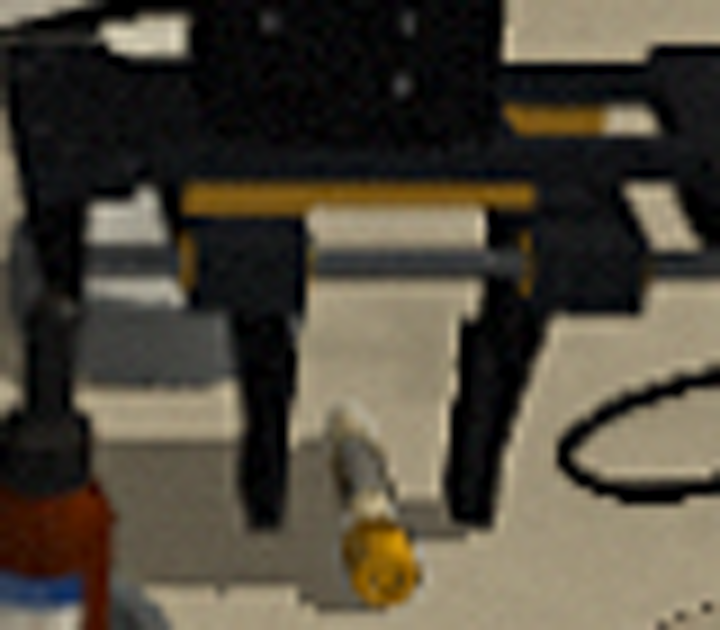

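The tube lies centred between the fingers. Closing.

Emit:
{"name": "jog_arm", "arguments": {
  "commands": [
    {"translation": [0,0,0],"twist": 0},
    {"translation": [0,0,0],"twist": 0},
    {"translation": [0,0,0],"twist": 0},
    {"translation": [0,0,0],"twist": 0},
    {"translation": [0,0,0],"twist": 0},
    {"translation": [0,0,0],"twist": 0},
    {"translation": [0,0,0],"twist": 0},
    {"translation": [0,0,0],"twist": 0}
  ],
  "grip": 1,
  "grip_force": 15
}}

```text
time: 27.8
ee_pos: [0.6721, 0.0497, 0.0031]
eef_rot: [0.698, -0.11, 0.111, -0.698]
ft_force: [0.4, 1.1, -0.7]
width: 0.0105
```

Emit:
{"name": "jog_arm", "arguments": {
  "commands": [
    {"translation": [0,0,0],"twist": 0},
    {"translation": [0,0,10],"twist": 0},
    {"translation": [0,0,20],"twist": 0},
    {"translation": [0,0,30],"twist": 0},
    {"translation": [0,0,30],"twist": 0},
    {"translation": [0,0,0],"twist": 0},
    {"translation": [0,0,0],"twist": 0}
  ]
}}

```text
time: 28.5
ee_pos: [0.6726, 0.0498, 0.0943]
eef_rot: [-0.698, 0.11, -0.111, 0.699]
ft_force: [-0.3, -0.1, -0.9]
width: 0.0102
```

Run:
```python
from h import *
a=camera("side"); s=read_state(); print(s["ee_pos"],s["width"])
crop(a,"g14.png",320,160,400,270,6)
```

```text
[0.67188263 0.0497737  0.09299342] 0.01007267019655177
```

View pics/g14.png

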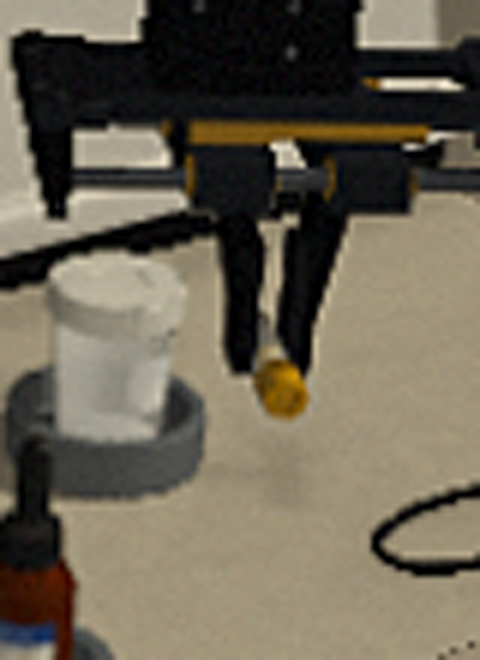

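Run:
```python
from meas import *
a=camera("side"); s=read_state(); t=s["ee_pos"]
hsv=cv2.cvtColor(a["img"],cv2.COLOR_RGB2HSV).astype(int)
m=(hsv[...,1]>180)&(hsv[...,2]>110)&(hsv[...,0]>15)&(hsv[...,0]<30); m[:205]=0;m[240:]=0;m[:,:350]=0;m[:,385:]=0
m,ct=blob(m,(366,224)); print(m.sum(),ct.min(0),ct.max(0))
ax=np.array([-.308,-.951,0])
for along in (.030,.034,.038,.044,.050):
    print(along,proj(a,[t+ax*along+[0,0,.0035]]))
yy,xx=np.nonzero(m);print(xx.mean(),yy.mean())
crop(a,"g15.png",350,200,390,240,15)
```

```text
42 [364. 221.] [370. 229.]
0.03 [[365.78411017 225.38959456]]
0.034 [[366.10844585 226.22918124]]
0.038 [[366.43496266 227.07466675]]
0.044 [[366.92887304 228.35408532]]
0.05 [[367.42780902 229.64711335]]
366.85714285714283 225.61904761904762
```

View pics/g15.png

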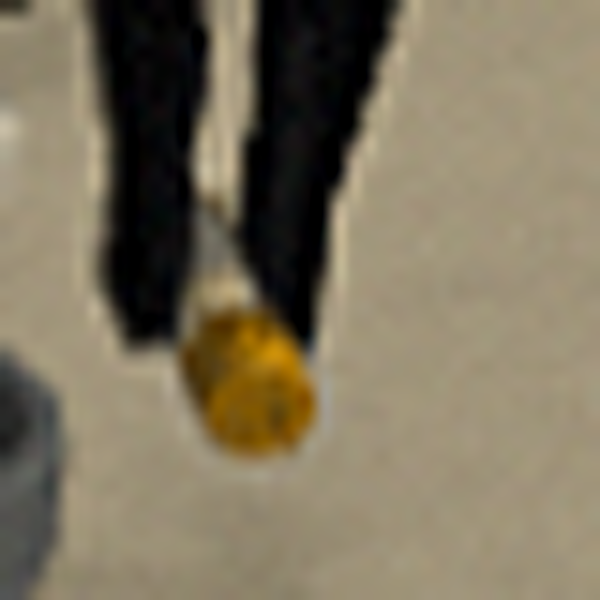

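Run:
```python
from meas import *
a=camera("side"); ax=np.array([-.308,-.951,0]); t=np.array([.6725,.0498,0])
for z in (.007,.0085):
  for al in (.034,.038,.044,.05): print(z,al,proj(a,[t+ax*al+[0,0,z]]), end=' ')
  print()
i=cv2.imread("pics/s1.png"); cv2.imwrite("pics/s1c.png",cv2.resize(i[200:340,660:780],None,fx=4,fy=4))
# crop px = (u-180+.5)*4
```

```text
0.007 0.034 [[362.69017654 262.48396666]] 0.007 0.038 [[362.9892588 263.418815 ]] 0.007 0.044 [[363.44142446 264.83273784]] 0.007 0.05 [[363.89789022 266.26081509]] 
0.0085 0.034 [[362.75355562 261.89339349]] 0.0085 0.038 [[363.05310603 262.82689761]] 0.0085 0.044 [[363.5059836  264.23879948]] 0.0085 0.05 [[363.96317309 265.66485035]]
```

View pics/s1c.png

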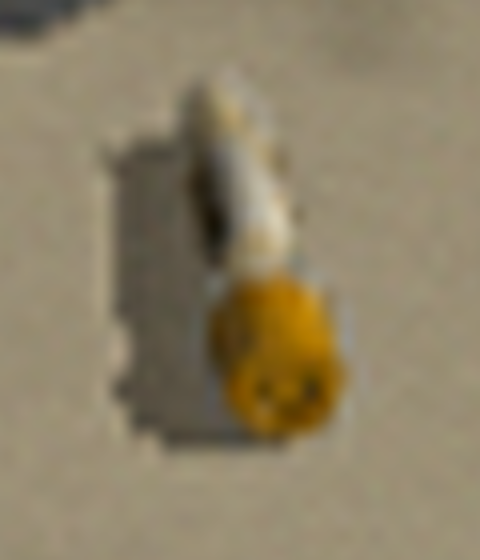

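Emit:
{"name": "jog_arm", "arguments": {
  "commands": [
    {"translation": [0,0,20],"twist": 0},
    {"translation": [-11.6,5.9,0],"twist": 0.0745},
    {"translation": [-11.6,5.9,0],"twist": 0.0745},
    {"translation": [-11.6,5.9,0],"twist": 0.0745},
    {"translation": [-11.6,5.9,0],"twist": 0.0745},
    {"translation": [-11.6,5.9,0],"twist": 0.0745},
    {"translation": [-11.7,5.9,0],"twist": 0.0745},
    {"translation": [-11.7,5.9,0],"twist": 0.0745},
    {"translation": [-11.7,5.9,0],"twist": 0.0745},
    {"translation": [-11.7,5.9,0],"twist": 0.0745},
    {"translation": [-11.7,5.9,0],"twist": 0.0745},
    {"translation": [0,0,0],"twist": 0},
    {"translation": [0,0,-30],"twist": 0},
    {"translation": [0,0,-30],"twist": 0},
    {"translation": [0,0,-15],"twist": 0},
    {"translation": [0,0,0],"twist": 0},
    {"translation": [0,0,0],"twist": 0}
  ]
}}

```text
time: 30.35
ee_pos: [0.5562, 0.1085, 0.0386]
eef_rot: [0.691, 0.151, -0.151, -0.691]
ft_force: [-0.3, -0.2, 0.2]
width: 0.0099
```

Run:
```python
from h import *
from scipy.spatial.transform import Rotation as R
a=camera("side"); s=read_state(); print(s["ee_pos"],s["width"],R.from_quat(s["eef_rot"]).as_matrix()[:,0])
crop(a,"g16.png",250,170,370,270,6)
```

```text
[0.5566305  0.10872422 0.03922258] 0.009977606227069297 [0.90879497 0.41724015 0.00153675]
```

View pics/g16.png

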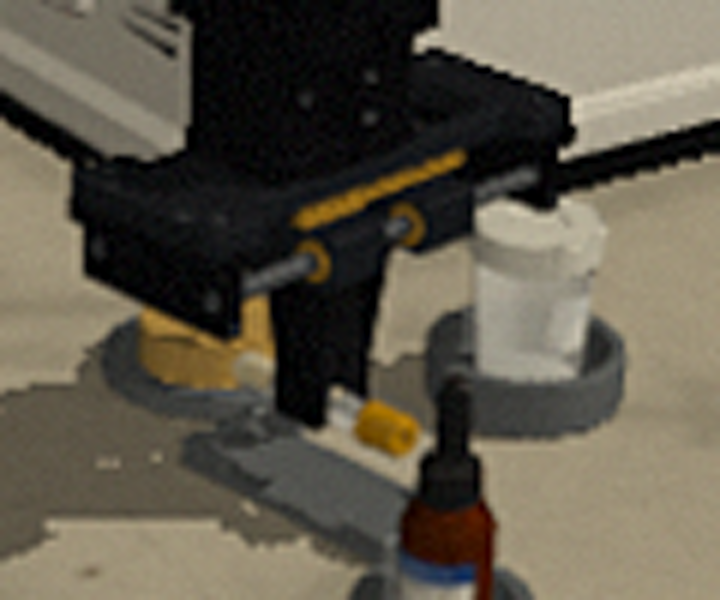

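Run:
```python
from meas import *
a=camera("side"); s=read_state()
S=np.array([.5578,.1132]); u=np.array([-.419,.908]); v=np.array([.908,.419])
i=cv2.imread("pics/g16.png")
for z,col in ((.006,(0,255,0)),(s["ee_pos"][2]-.003,(255,0,255))):
    q=[[*(S+u*p+v*w),z] for p,w in ((.05,.018),(.05,-.018),(-.05,-.018),(-.05,.018))]
    cv2.polylines(i,[((proj(a,q)-[250,170]+.5)*6).astype(int)],True,col,1)
cv2.imwrite("pics/g17.png",i)
```

```text
(no output)
```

View pics/g17.png

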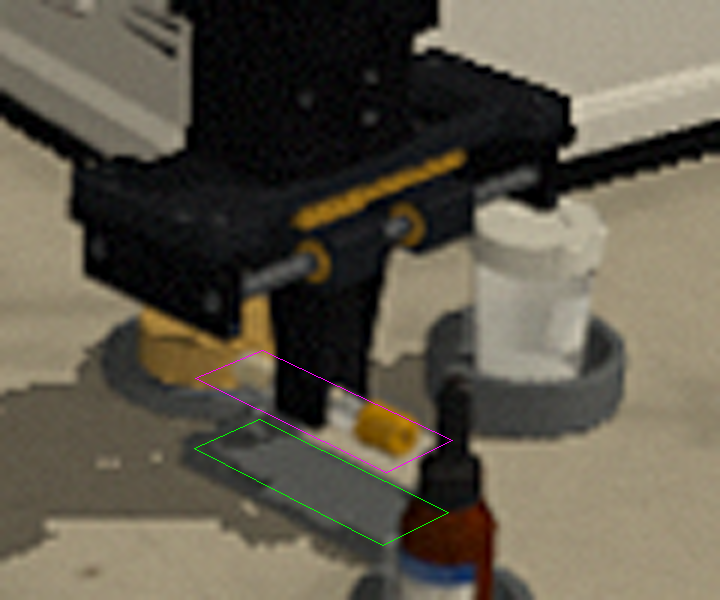

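Emit:
{"name": "jog_arm", "arguments": {
  "commands": [
    {"translation": [0.5,-1,-12],"twist": 0},
    {"translation": [0,0,-8],"twist": 0},
    {"translation": [0,0,0],"twist": 0},
    {"translation": [0,0,0],"twist": 0}
  ]
}}

```text
time: 30.85
ee_pos: [0.5559, 0.1077, 0.0178]
eef_rot: [0.691, 0.151, -0.151, -0.691]
ft_force: [-0.9, 0.4, -0.1]
width: 0.0104
```

Run:
```python
from h import *
a=camera("side"); s=read_state(); print(s["ee_pos"],s["ft_force"])
crop(a,"g18.png",270,210,345,275,10)
```

```text
[0.55614361 0.10772016 0.01806635] [-0.41104611  0.93342536  0.759751  ]
```

View pics/g18.png

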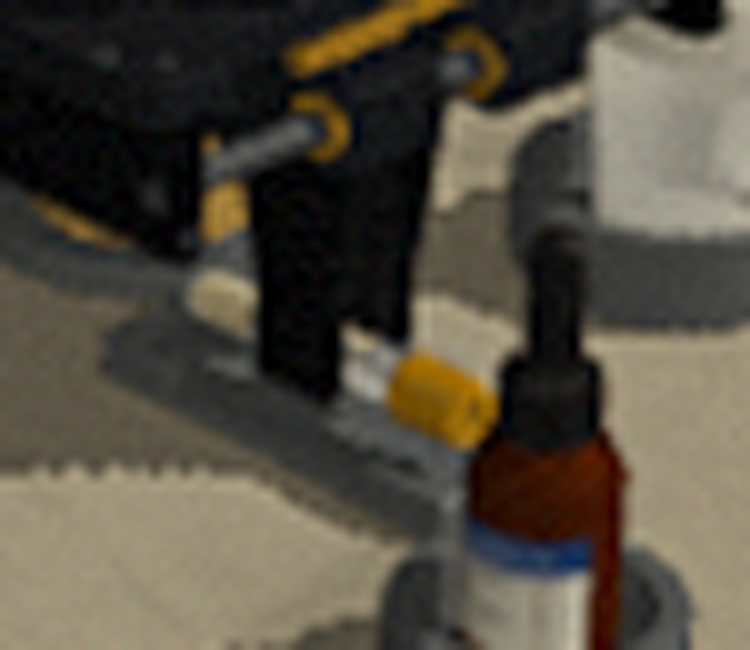

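Run:
```python
from meas import *
a=camera("side"); s=read_state()
S=np.array([.5578,.1132]); u=np.array([-.419,.908]); v=np.array([.908,.419])
i=cv2.imread("pics/g18.png"); o=cv2.resize(cv2.imread("pics/s1.png")[180:320,380:600],None,fx=3.4,fy=3.4)
for hl,hw,z,col in ((.054,.023,.012,(0,255,0)),(.054,.023,.0,(0,255,255)),(.05,.018,.006,(255,0,255))):
    q=[[*(S+u*p+v*w),z] for p,w in ((hl,hw),(hl,-hw),(-hl,-hw),(-hl,hw))]
    P=proj(a,q)
    cv2.polylines(i,[((P-[270,210]+.5)*10).astype(int)],True,col,1)
    cv2.polylines(o,[((((P-[180,190]+.5)*4)-[380,180])*3.4).astype(int)],True,col,1)
cv2.imwrite("pics/g19.png",i); cv2.imwrite("pics/g20.png",o)
```

```text
(no output)
```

View pics/g19.png

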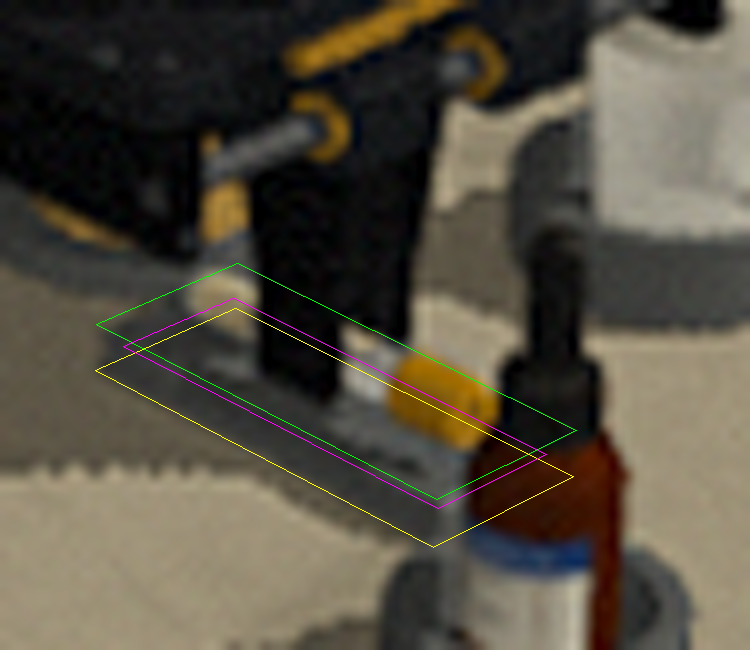

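View pics/g20.png

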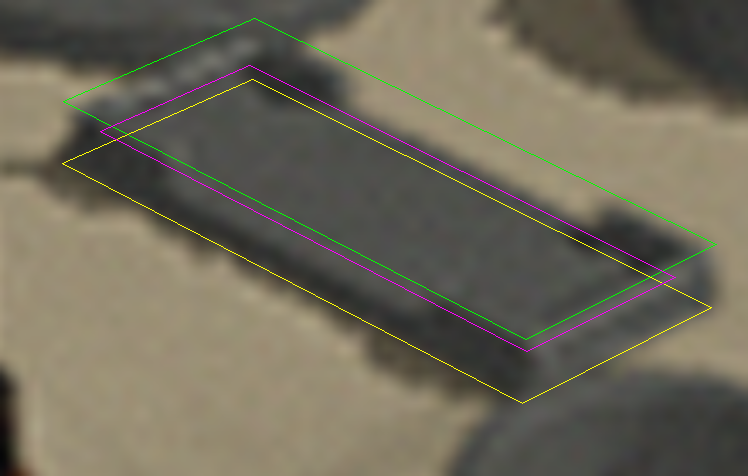

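Emit:
{"name": "jog_arm", "arguments": {
  "commands": [
    {"translation": [0,0,-3],"twist": 0},
    {"translation": [0,0,-3],"twist": 0},
    {"translation": [0,0,-1],"twist": 0},
    {"translation": [0,0,0],"twist": 0},
    {"translation": [0,0,0],"twist": 0}
  ]
}}

```text
time: 31.45
ee_pos: [0.5562, 0.1077, 0.0111]
eef_rot: [-0.691, -0.151, 0.151, 0.691]
ft_force: [-0.4, -1.2, 0.8]
width: 0.0099
```

Run:
```python
from h import *
a=camera("side"); s=read_state(); print(s["ee_pos"],s["ft_force"],s["torque"])
crop(a,"g21.png",270,210,345,275,10)
```

```text
[0.55620123 0.10774804 0.01112861] [-0.2721664   0.6365588   0.23642687] [-0.07838273  0.04434611 -0.0160518 ]
```

View pics/g21.png

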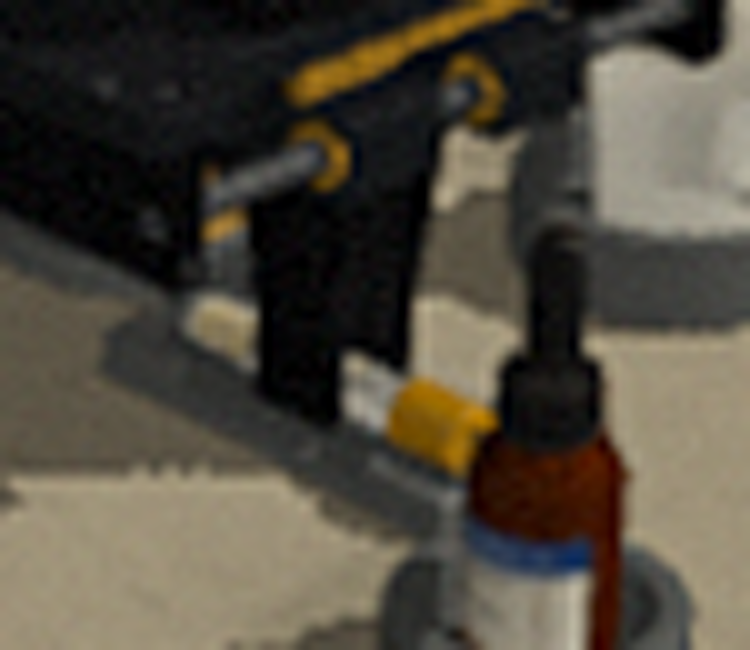

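The tube's underside is already below the wall tops (12 mm) with no contact force, so it is inside the walls.

Emit:
{"name": "jog_arm", "arguments": {
  "commands": [
    {"translation": [0,0,-1],"twist": 0},
    {"translation": [0,0,-0.5],"twist": 0},
    {"translation": [0,0,0],"twist": 0},
    {"translation": [0,0,0],"twist": 0}
  ]
}}

```text
time: 31.9
ee_pos: [0.5561, 0.1077, 0.0096]
eef_rot: [-0.691, -0.151, 0.151, 0.691]
ft_force: [-0.0, -1.0, 0.1]
width: 0.0103
```

Emit:
{"name": "jog_arm", "arguments": {
  "commands": [
    {"translation": [0,0,-0.6],"twist": 0},
    {"translation": [0,0,0],"twist": 0},
    {"translation": [0,0,0],"twist": 0}
  ]
}}

```text
time: 32.2
ee_pos: [0.5562, 0.1078, 0.009]
eef_rot: [-0.691, -0.151, 0.151, 0.691]
ft_force: [-0.1, 0.5, 0.3]
width: 0.0102
```

Emit:
{"name": "jog_arm", "arguments": {
  "commands": [
    {"translation": [0,0,0],"twist": 0},
    {"translation": [0,0,0],"twist": 0},
    {"translation": [0,0,0],"twist": 0},
    {"translation": [0,0,0],"twist": 0},
    {"translation": [0,0,0],"twist": 0},
    {"translation": [0,0,0],"twist": 0},
    {"translation": [0,0,5],"twist": 0},
    {"translation": [0,0,10],"twist": 0},
    {"translation": [0,0,25],"twist": 0},
    {"translation": [0,0,40],"twist": 0},
    {"translation": [0,0,50],"twist": 0},
    {"translation": [0,0,40],"twist": 0},
    {"translation": [-30,0,0],"twist": 0},
    {"translation": [-30,-20,0],"twist": 0},
    {"translation": [-30,-30,0],"twist": 0},
    {"translation": [-30,-30,0],"twist": 0},
    {"translation": [-20,-30,0],"twist": 0},
    {"translation": [0,-30,0],"twist": 0},
    {"translation": [0,-30,0],"twist": 0},
    {"translation": [0,-30,0],"twist": 0}
  ],
  "grip": 0.5
}}

```text
time: 34.2
ee_pos: [0.416, -0.0935, 0.1801]
eef_rot: [-0.691, -0.152, 0.151, 0.691]
ft_force: [0.6, 0.4, -0.3]
width: 0.0437
```

Run:
```python
from h import *
a=camera("side"); b=camera("top"); s=read_state(); print(s["ee_pos"],s["width"])
crop(a,"f1.png",190,180,380,300,4); crop(b,"f2.png",160,120,400,300,3)
```

```text
[ 0.41588888 -0.09594095  0.18002408] 0.04396928023825078
```

View pics/f1.png

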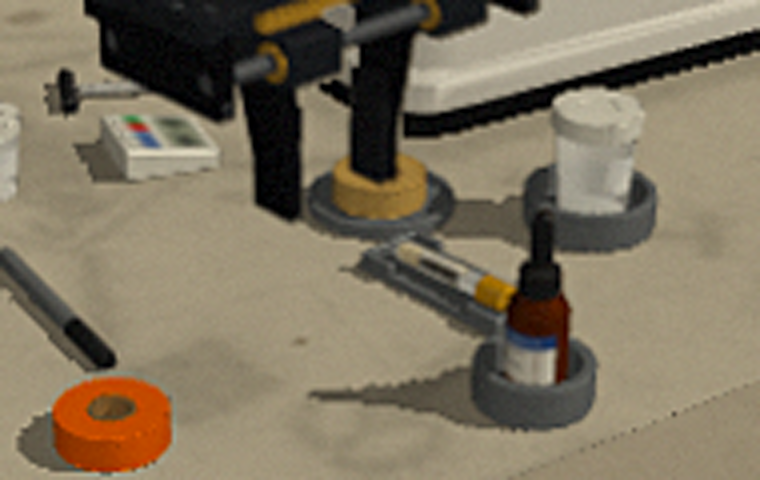

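View pics/f2.png

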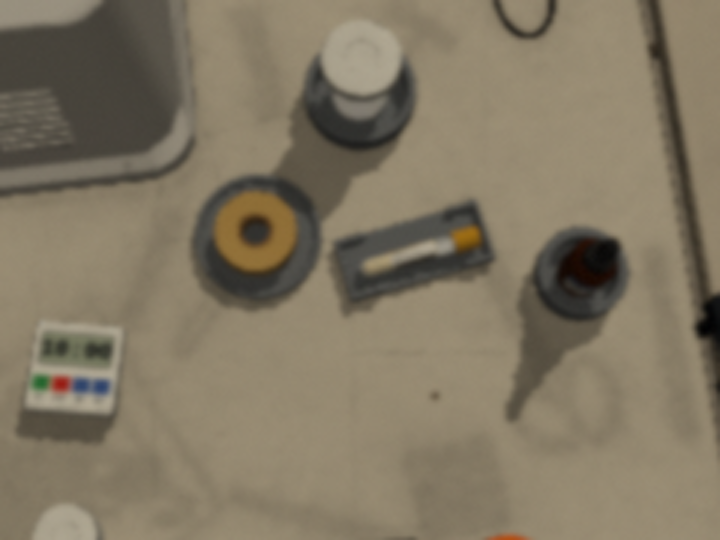

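Run:
```python
from meas import *
b=camera("top"); crop(b,"f3.png",265,180,330,225,11)
i=cv2.imread("pics/f3.png")
S=np.array([.5578,.1132]); u=np.array([-.419,.908]); v=np.array([.908,.419])
hsv=cv2.cvtColor(b["img"],cv2.COLOR_RGB2HSV).astype(int)
m,ct=blob((hsv[...,1]>150)&(hsv[...,2]>60),(316,199)); cc=plane(b,[ct.mean(0)],.0145)[0,:2]
print("cap centre along/across mm",(cc-S)@u*1000,(cc-S)@v*1000,"want along -34.5 +-6")
cv2.imwrite("pics/f3.png",i)
a=camera("side"); crop(a,"f4.png",275,235,325,270,14)
```

```text
cap centre along/across mm -38.16072239301663 -3.0000472380503878 want along -34.5 +-6
```

View pics/f3.png

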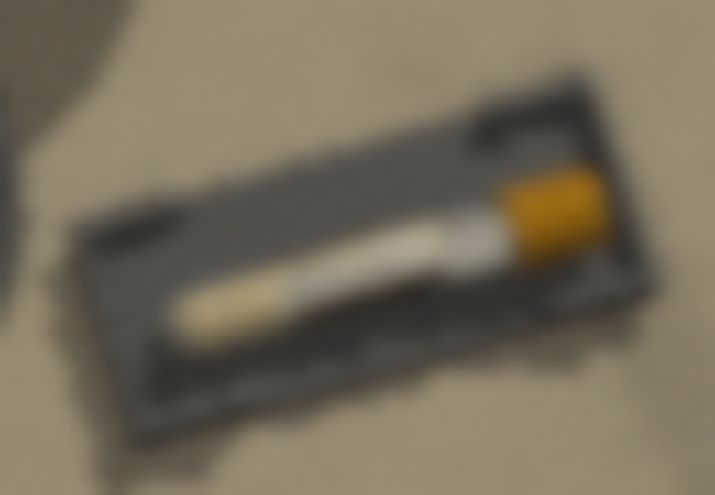

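View pics/f4.png

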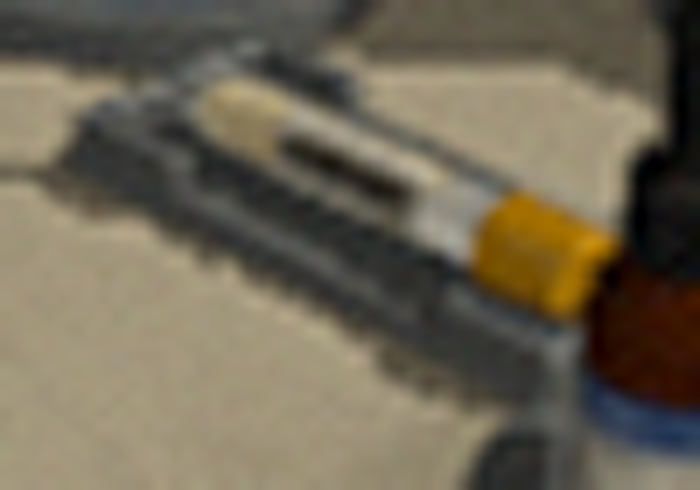

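The tube is in the cradle, but the cap end has only about 2 mm to the end wall. There is plenty of time, so I'll re-grip, move it about 3 mm towards the tail end, and press-check the floor contact.

Emit:
{"name": "jog_arm", "arguments": {
  "commands": [
    {"translation": [0,30,0],"twist": 0},
    {"translation": [0,30,0],"twist": 0},
    {"translation": [0,30,0],"twist": 0},
    {"translation": [20,30,0],"twist": 0},
    {"translation": [30,30,0],"twist": 0},
    {"translation": [30,30,0],"twist": 0},
    {"translation": [30,20,0],"twist": 0},
    {"translation": [30,0,0],"twist": 0},
    {"translation": [0,0,0],"twist": 0},
    {"translation": [0,0,0],"twist": 0},
    {"translation": [0,0,-40],"twist": 0},
    {"translation": [0,0,-40],"twist": 0},
    {"translation": [0,0,-35],"twist": 0},
    {"translation": [0,0,-25],"twist": 0},
    {"translation": [0,0,0],"twist": 0},
    {"translation": [0,0,0],"twist": 0}
  ]
}}

```text
time: 36.0
ee_pos: [0.5558, 0.1081, 0.04]
eef_rot: [-0.691, -0.151, 0.151, 0.691]
ft_force: [-0.2, -0.4, -0.0]
width: 0.0432
```

Emit:
{"name": "jog_arm", "arguments": {
  "commands": [
    {"translation": [0,0,-15],"twist": 0},
    {"translation": [0,0,-10],"twist": 0},
    {"translation": [0,0,-5],"twist": 0},
    {"translation": [0,0,0],"twist": 0},
    {"translation": [0,0,0],"twist": 0}
  ]
}}

```text
time: 36.5
ee_pos: [0.5563, 0.1077, 0.0092]
eef_rot: [0.691, 0.151, -0.151, -0.691]
ft_force: [0.0, -0.6, -0.6]
width: 0.0437
```

Emit:
{"name": "jog_arm", "arguments": {
  "commands": [
    {"translation": [0,0,0],"twist": 0},
    {"translation": [0,0,0],"twist": 0},
    {"translation": [0,0,0],"twist": 0},
    {"translation": [0,0,0],"twist": 0},
    {"translation": [0,0,0],"twist": 0},
    {"translation": [0,0,0],"twist": 0},
    {"translation": [0,0,0],"twist": 0},
    {"translation": [0,0,0],"twist": 0}
  ],
  "grip": 1,
  "grip_force": 15
}}

```text
time: 37.3
ee_pos: [0.5562, 0.1078, 0.009]
eef_rot: [-0.691, -0.151, 0.151, 0.691]
ft_force: [-0.2, 0.5, 1.2]
width: 0.0103
```

Emit:
{"name": "jog_arm", "arguments": {
  "commands": [
    {"translation": [0,0,2],"twist": 0},
    {"translation": [0,0,2],"twist": 0},
    {"translation": [-1.3,2.7,0],"twist": 0},
    {"translation": [0,0,0],"twist": 0},
    {"translation": [0,0,-2],"twist": 0},
    {"translation": [0,0,-1.5],"twist": 0},
    {"translation": [0,0,-0.5],"twist": 0},
    {"translation": [0,0,0],"twist": 0},
    {"translation": [0,0,0],"twist": 0}
  ]
}}

```text
time: 38.2
ee_pos: [0.5547, 0.1104, 0.009]
eef_rot: [-0.691, -0.151, 0.151, 0.691]
ft_force: [-1.7, -0.2, 3.4]
width: 0.0101
```

Floor contact (3.4 N) at .009, as expected. Release and retreat.

Emit:
{"name": "jog_arm", "arguments": {
  "commands": [
    {"translation": [0,0,0],"twist": 0},
    {"translation": [0,0,0],"twist": 0},
    {"translation": [0,0,0],"twist": 0},
    {"translation": [0,0,0],"twist": 0},
    {"translation": [0,0,0],"twist": 0},
    {"translation": [0,0,0],"twist": 0},
    {"translation": [0,0,5],"twist": 0},
    {"translation": [0,0,10],"twist": 0},
    {"translation": [0,0,25],"twist": 0},
    {"translation": [0,0,40],"twist": 0},
    {"translation": [0,0,50],"twist": 0},
    {"translation": [0,0,40],"twist": 0},
    {"translation": [-30,0,0],"twist": 0},
    {"translation": [-30,-20,0],"twist": 0},
    {"translation": [-30,-30,0],"twist": 0},
    {"translation": [-30,-30,0],"twist": 0},
    {"translation": [-20,-30,0],"twist": 0},
    {"translation": [0,-30,0],"twist": 0},
    {"translation": [0,-30,0],"twist": 0},
    {"translation": [0,-30,0],"twist": 0}
  ],
  "grip": 0.5
}}

```text
time: 40.2
ee_pos: [0.4147, -0.0908, 0.1801]
eef_rot: [-0.691, -0.152, 0.15, 0.691]
ft_force: [-0.3, 0.6, -0.1]
width: 0.0433
```

Emit:
{"name": "jog_arm", "arguments": {
  "commands": [
    {"translation": [0,0,0],"twist": 0},
    {"translation": [0,0,0],"twist": 0},
    {"translation": [0,0,0],"twist": 0},
    {"translation": [0,0,0],"twist": 0}
  ]
}}

```text
time: 40.6
ee_pos: [0.4149, -0.0887, 0.1791]
eef_rot: [-0.691, -0.152, 0.152, 0.691]
ft_force: [-1.0, -0.3, 0.2]
width: 0.0433
```

Run:
```python
from meas import *
b=camera("top"); 
S=np.array([.5578,.1132]); u=np.array([-.419,.908]); v=np.array([.908,.419])
hsv=cv2.cvtColor(b["img"],cv2.COLOR_RGB2HSV).astype(int)
m,ct=blob((hsv[...,1]>150)&(hsv[...,2]>60),(316,199)); cc=plane(b,[ct.mean(0)],.0145)[0,:2]
print((cc-S)@u*1000,(cc-S)@v*1000)
m,ct=blob((hsv[...,1]<56)&(hsv[...,2]>125),(280,140)); print("cup",circ(b,ct,.078,.0275)[0])
m,ct=blob((hsv[...,1]>100)&(hsv[...,2]>60),(245,188)); print("tape",circ(b,ct,.025,.0278)[1])
m,ct=blob((hsv[...,1]<50)&(hsv[...,2]>125),(176,245)); print("timer",circ(b,ct,.022,.032)[0])
crop(b,"f5.png",160,120,400,320,3); crop(camera("side"),"f6.png",190,180,380,300,4)
```

```text
-34.96307108825125 -3.133383067956105
cup [0.66850352 0.16769561 0.02855114]
tape [0.55311387 0.22611932]
timer [0.44144249 0.33552707 0.02979729]
```

View pics/f5.png

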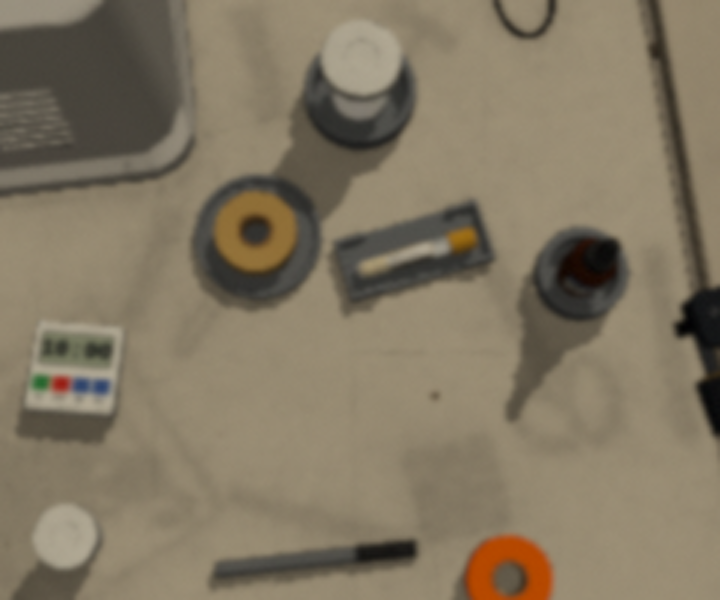

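View pics/f6.png

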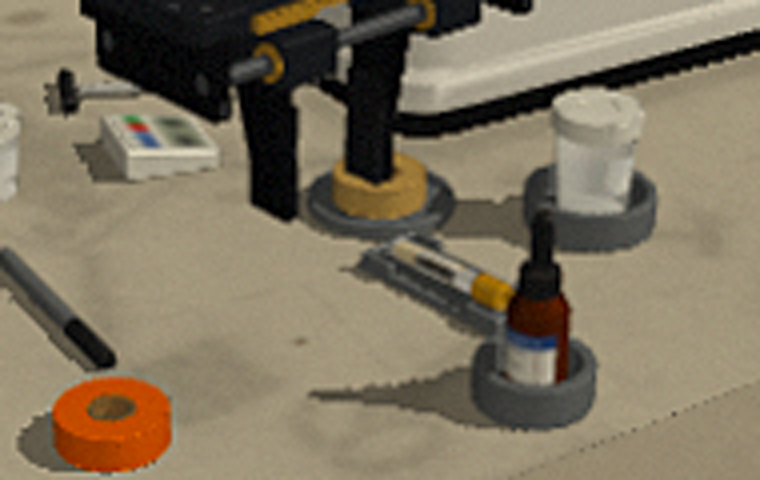

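The last pictures show:
- **Cup:** in its stand, lid at top crop (362,58).
- **Tape:** in the dish at (255,232).
- **Tube:** centred lengthwise in the cradle, cap at (462,240).
- **Bottle:** upright in its stand at (590,262).
- **Timer and look-alikes:** in the same places as before (timer at (73,367)).

The arm is clear of everything, so I'm handing in.

```bash
python3 -c "
from bench import *
print(close_job())"
```

```text
the job is handed in; nothing more can be done
None
```

I placed the cup, bottle, tape and tube, in that order, each in its holder, and handed the job in at about 41 s of the 102 s allowed.

**Floor contact:** each part met its holder's floor 6 mm above where it was gripped on the table. The contact force was 3–7 N at most.

**Position:** the last pictures show the cup within about 1 mm of its stand's centre, and the tape within about 1 mm of its dish's. The tube is about 0.5 mm off lengthwise and 3 mm off sideways in the cradle. The bottle stands upright in its stand, judged by eye only. The arm was clear of everything and its force reading was near zero.

**Corrected:** the tube first lay about 2 mm from the cradle's end wall, so I gripped it again and moved it 3 mm inward. At the first lowering I felt no clear contact; the second showed 3.4 N on the floor.

**Disagreements:**
- **Side camera:** it placed things about 4–6 mm nearer in y than the top camera. I relied on the top one.
- **Cup grip:** the gripper read 53 mm rather than 50, so it was probably holding partly on the lid's edge.
- **Timer:** the circle fit to its outline changed between readings, and I judged it unmoved from the pictures.

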